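Weight down a small cheese in its mould

TASK

Weight down the cheese that lies in one of the two moulds: set the follower (the white disc with a steel post) flat on it inside that mould, post up, then thread the three steel ring weights over the post one at a time, the largest first, then the middle one, and the smallest on top. Lower each of them gently until it sits flat, let go, and do not shift or tip the jar or the little loose cheese that stand in between.

Things in the scene. Friction and masses are not known exactly. Their poses are not given: they have to be found in the camera images.
- mould_full: Fixed: steel drip dish (120 mm across, 6 thick) with a white round perforated mould on it, inner diameter 100 mm, wall 4 mm, open at the top, rim 76 mm above the table. Origin: centre of the dish's underside on the table, z up. This one holds a pale yellow cheese (97 mm across), its flat top 50 mm above the table, 26 mm below the rim
- mould_empty: Fixed: steel drip dish (120 mm across, 6 thick) with a white round perforated mould on it, inner diameter 100 mm, wall 4 mm, open at the top, rim 76 mm above the table. Origin: centre of the dish's underside on the table, z up. This one is empty: its perforated white floor shows, 12 mm above the table. It is not used
- follower: pressing disc, loose, post up, 0.25 kg: white plastic disc 90 mm across, 12 mm thick; white collar 48 mm across from 12 to 38 mm above the underside; then a round steel post 14 mm thick up to 98 mm (last 5 mm tapered), to grip it by. Origin: centre of the underside, z up along the post. In place the underside is 50, the collar top 88, the post tip 148 mm above the table
- weight_large: largest of three loose steel ring weights, lying flat: outer diameter 66 mm, through hole 26 mm, 20 mm high, about 0.45 kg. Origin: centre of the underside, z up, round about z. Its place: threaded on the follower's post, underside 38 mm above the follower's origin
- weight_middle: middle of three loose steel ring weights, lying flat: outer diameter 54 mm, through hole 26 mm, 20 mm high, about 0.28 kg. Origin: centre of the underside, z up, round about z. Its place: threaded on the follower's post, underside 58 mm above the follower's origin
- weight_small: smallest of three loose steel ring weights, lying flat: outer diameter 42 mm, through hole 26 mm, 20 mm high, about 0.13 kg. Origin: centre of the underside, z up, round about z. Its place: threaded on the follower's post, underside 78 mm above the follower's origin
- jar: a bystander: amber glass jar with a brass cap, 52 mm across, 75 mm high, loose. Origin: centre of the underside, z up. Leave it where it stands
- little_cheese: a bystander: little loose brown-yellow cheese wheel without a mould, 72 mm across, 34 mm high. Origin: centre of the underside, z up. Leave it where it lies
Not all that is in view belongs to the job. Leave any black or purple look-alike of the weight_large alone.

How it is judged:
By the outcome, as a careful person would: the job done as asked, in the order asked, and still so for the second after the job is handed in, with the robot touching nothing.
It also fails if it takes over 115 s, if anything falls off the work surface, if the arm or the gripper's body presses on something with over 40 N, if the wrist force passes 120 N, or if a joint passes its speed limit or range.

ROBOT

A 6-joint arm with a two-finger parallel gripper is mounted at the origin on the work surface. World frame = base frame: x ahead of the robot, y to its left, z up, the work surface at z = 0. Lengths are in mm, angles in degrees, forces in N, time in s.
With the tool pointing down it reaches from about 350 to 850 mm from the base axis. Payload 8.1 kg.
Tool frame: the origin (TCP) lies midway between the tips of the shut fingers; the grasp point (between the pads) lies hold_point_z behind it (hold_point_z is the distance from the TCP to the grasp point, in mm); z points along the fingers, x is the direction in which the jaws open and shut, and the axes are right-handed (so a half turn about z gives the same grasp; the last joint's range is limited). The gripper opens to 85 mm and grips with 20 to 120 N. Pads are 22 mm wide; open, the fingers measure 114 mm over their backs; the gripper's body (76 mm by 85 mm) begins 54 mm behind the grasp point. The pads swing forward as they close: fully open they stand 13 mm farther back than shut.
Start: joints at [58.705, 7.471, 85.268, -0, 87.261, -4.893], TCP at [266.779, 537.433, 210.592] pointing down, gripper open.
Joint ranges: [-169.43, 169.43], [-51.17, 129.36], [1.28, 143.12], [-76.62, 256.62], [0, 156.53], [-152.29, 152.29]. Speed limits (degrees/s): [136.94, 136.94, 159.86, 180, 180, 180].

INTERFACE

Orientations are given as [roll, pitch, yaw] about the fixed x, y, z axes, in that order (R = Rz(yaw) Ry(pitch) Rx(roll)).
In Python, from bench import * gives the robot as it stands.
- The arm moves only by the shell command python3 -m pendant 'ROWS' [OPENING] [FORCE]. ROWS is JSON, a list that holds one entry, the list of rows, each a list of 4 numbers: the shift along the tool's x, y, z normalised to -1 to 1, where 1 is 0.02 m, then the turn about the tool's z normalised to -1 to 1, where 1 is 0.08 rad. A call has exactly 10 rows; each row shifts and turns the pose as measured when the row begins, along the tool's axes as they then stand; what a row does not reach is not made up. A row lasts 1/12 s, in which the tool goes at most 41.7 mm and 7.16 degrees, less where a joint would pass 70% of its speed; a pose out of reach is approached as far as the arm can. A call with a number of a shift or a turn outside -1 to 1 is refused whole. A call with a gripper value outside its range is refused whole. OPENING is the gripper's target within -1 to 1 (fully open at 1, half-way at 0, shut at -1), set as the call begins (- or left out, the last holds). The fingers move at their own pace and stop on an object; FORCE is the grip in N (left out, the last holds). Time passes only in rows, so rows that do not move let the fingers close, or fill a call up. It gives the time, the measured TCP pose, the force and the opening at its end, in the units of the state.
- sense(): the state, without advancing time (a new reading comes with each control period).
- snapshot(name): name is "side" or "top"; returns the picture (400x640x3 uint8, red, green, blue); there is no depth.
- calibration(name): a dict with "mtx" (3x3 intrinsics, pixels), "world_to_cam" (4x4, takes a point from world to camera coordinates). Camera axes: x right, y down, z forward; pixel columns grow to the right and rows downward; lengths in mm; the calibration is good to about 2 mm. A picture is of the moment at which its call begins. calibration takes no time and is no camera call.
- hand_in(): hands the job in, once; it reports no verdict.
The state is a dict: "time": time; "joint_pos": joint angles; "qd": joint speeds; "joint_efforts": joint torques, N m; "tool_pos": TCP position; "tcp_rot": TCP orientation; "ft_force": force on the tool from outside, world axes, zero at the start; "wrist_torque": the same for the moment, N m; "finger_gap": finger opening in mm.
Only numpy, scipy, OpenCV 4.12 (cv2) and the standard library are available. Lean on these libraries where they do the work, as an engineer would, in place of code of your own. Each camera call takes 0.05 s, during which the arm holds its last target.

## Working session

There is one attempt and no reset: what is moved stays moved. The work goes in short steps, Python scripts to look and compute and a shell command to move; the robot and the scene stay as the last step left them, time stands still between calls to the robot, and variables do not carry over. Pictures are saved under pics/ and viewed, and the job is handed in when it is done.

```bash
ls; mkdir -p pics; python3 - <<'E'
from bench import *
import cv2
print(sense())
for n in("side","top"):
    im=snapshot(n); cv2.imwrite(f"pics/{n}0.png",im[:,:,::-1]); print(n,calibration(n))
E
```

```text
pics
{'time': 0.0, 'joint_pos': array([ 5.87072685e+01,  7.51529657e+00,  8.53288062e+01,  1.28609827e-03,
        8.72619579e+01, -4.89290717e+00]), 'qd': array([ 0.00851229,  0.06172139, -0.00702607,  0.07009874, -0.01505676,
        0.01914323]), 'joint_efforts': array([ 5.82758039e-04, -5.69433689e+01, -5.00535679e+01, -2.14552383e-04,
        1.56049384e-02, -3.07788525e-05]), 'tool_pos': array([266.44505045, 536.94026914, 209.54704071]), 'tcp_rot': array([-1.79989674e+02,  1.05564650e-01,  6.36001225e+01]), 'ft_force': array([ 0.58196576, -0.06336647, -0.28050062]), 'wrist_torque': array([-0.02216351,  0.01112563,  0.00685673]), 'finger_gap': 85.52425732879593}
side {'mtx': array([[455.26686049,   0.        , 325.81786712],
       [  0.        , 455.26686049, 197.23566155],
       [  0.        ,   0.        ,   1.        ]]), 'world_to_cam': array([[-9.84140936e-01, -1.76765038e-01,  1.48572905e-02,
         5.08916840e+02],
       [-1.14667790e-01,  5.70031528e-01, -8.13581806e-01,
         9.63088281e+01],
       [ 1.35343695e-01, -8.02382813e-01, -5.81260618e-01,
         1.31161914e+03],
       [ 0.00000000e+00,  0.00000000e+00,  0.00000000e+00,
         1.00000000e+00]])}
top {'mtx': array([[390.78262288,   0.        , 317.46269786],
       [  0.        , 390.78262288, 202.54718509],
       [  0.        ,   0.        ,   1.        ]]), 'world_to_cam': array([[-5.68084232e-02, -9.98383798e-01, -1.61102733e-03,
         2.13217600e+01],
       [-9.74965397e-01,  5.58232184e-02, -2.15235319e-01,
         5.32787125e+02],
       [ 2.14977388e-01, -1.06564832e-02, -9.76560885e-01,
         1.02455848e+03],
       [ 0.00000000e+00,  0.00000000e+00,  0.00000000e+00,
         1.00000000e+00]])}
```

View pics/top0.png

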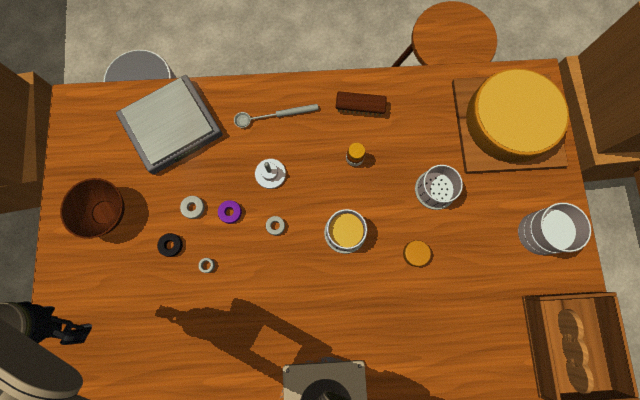

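View pics/side0.png

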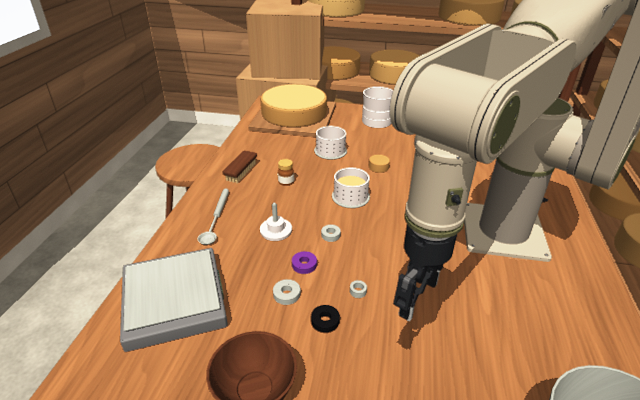

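The top view shows these things that could be taken for each other:
- **Rings:** grey at (192,207), purple at (230,211), black at (170,245), grey at (275,226) and grey at (206,265).
- **Moulds:** a yellow-filled one at (347,231), an empty perforated one at (438,188) and a pail at (560,230).
- **Follower:** (270,172).

By the description, large is (192,207), middle is (275,226), small is (206,265), and the full mould is (347,231). I'll check this in close crops.

```bash
python3 - <<'E'
import cv2
a=cv2.imread("pics/top0.png"); b=cv2.imread("pics/side0.png")
c=a[150:290,150:300]; cv2.imwrite("pics/c1.png",cv2.resize(c,None,fx=4,fy=4,interpolation=cv2.INTER_CUBIC))
c=a[130:270,310:470]; cv2.imwrite("pics/c2.png",cv2.resize(c,None,fx=4,fy=4,interpolation=cv2.INTER_CUBIC))
c=b[120:340,240:400]; cv2.imwrite("pics/c3.png",cv2.resize(c,None,fx=2.7,fy=2.7,interpolation=cv2.INTER_CUBIC))
E
```

```text
(no output)
```

View pics/c1.png

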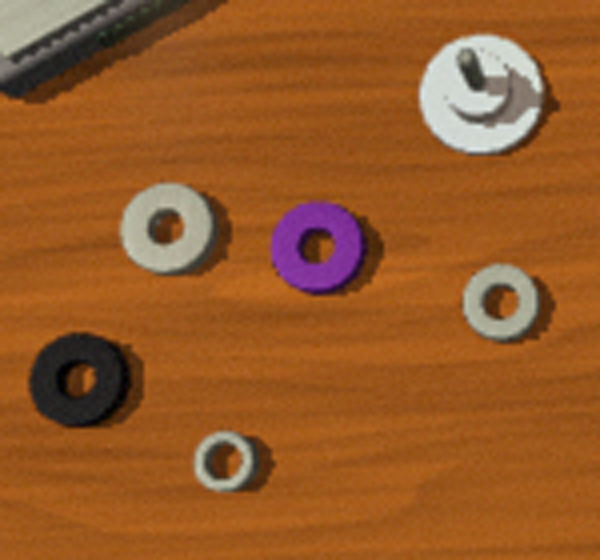

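View pics/c2.png

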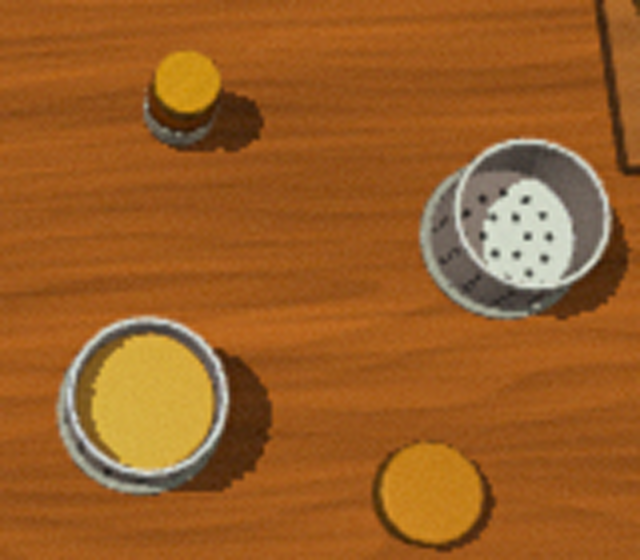

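View pics/c3.png

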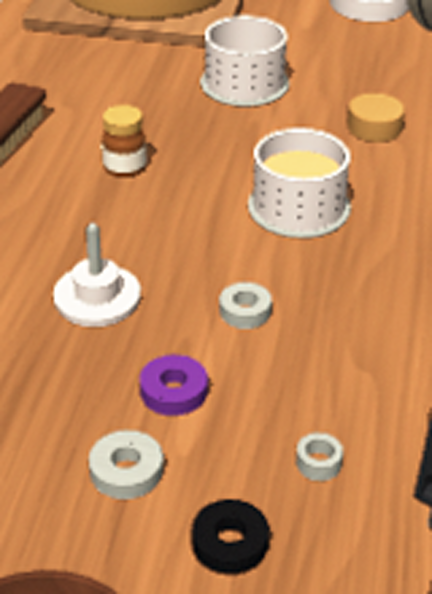

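The crops confirm it: the light-grey ring at c1 (168,228) is the largest grey one, (500,302) is the middle and (226,461) the small. The mould with the yellow inside is the full one. Next I measure positions.

```bash
cat > h.py <<'E'
from bench import *
import numpy as np, cv2
from scipy.optimize import least_squares
C={n:calibration(n) for n in("side","top")}
def proj(n,P):
    P=np.atleast_2d(P); W=C[n]["world_to_cam"]; q=P@W[:3,:3].T+W[:3,3]; q=q@C[n]["mtx"].T; return q[:,:2]/q[:,2:]
def onplane(n,uv,z):
    W=C[n]["world_to_cam"];R=W[:3,:3];o=-R.T@W[:3,3]; d=R.T@np.linalg.solve(C[n]["mtx"],[uv[0],uv[1],1]); return o+d*(z-o[2])/d[2]
def cyl(x,y,r,z0,z1):
    t=np.linspace(0,2*np.pi,60,endpoint=False); c=np.c_[x+r*np.cos(t),y+r*np.sin(t)]
    return np.r_[np.c_[c,np.full(60,z0)],np.c_[c,np.full(60,z1)]]
def hullc(n,P):
    h=cv2.convexHull(proj(n,P).astype(np.float32)); m=cv2.moments(h); return np.array([m['m10']/m['m00'],m['m01']/m['m00']]),m['m00']
def maskc(im,uv,w,f):
    u,v=uv; s=im[v-w:v+w,u-w:u+w].astype(int); m=f(s).astype(np.uint8)
    k,l,st,ce=cv2.connectedComponentsWithStats(m); i=1+np.argmax(st[1:,4]); cs,_=cv2.findContours((l==i).astype(np.uint8),cv2.RETR_EXTERNAL,cv2.CHAIN_APPROX_NONE)
    f2=np.zeros(m.shape,np.uint8); cv2.drawContours(f2,cs,-1,1,-1); M=cv2.moments(f2,True)
    return np.array([u-w+M['m10']/M['m00'],v-w+M['m01']/M['m00']]),M['m00']
grey=lambda s:(s.max(2)-s.min(2)<45)&(s.max(2)>75)
def loc(seen,r,z0,z1):
    # seen {cam:centroid}
    f=lambda p:np.concatenate([hullc(n,cyl(p[0],p[1],r,z0,z1))[0]-c for n,c in seen.items()])
    n,c=next(iter(seen.items())); s=least_squares(f,onplane(n,c,(z0+z1)/2)[:2],diff_step=1e-4); return s.x,s.fun
E
python3 - <<'E'
from h import *
import bench
print([k for k in dir(bench) if not k.startswith('_')], getattr(bench,'hold_point_z',None))
im={n:cv2.imread(f"pics/{n}0.png")[:,:,::-1] for n in C}
T={"L":((192,207),(287,291),33),"M":((275,226),(331,233),27),"S":((206,265),(358,289),21)}
for k,(t,s,r) in T.items():
    a,na=maskc(im["top"],t,20,grey); b,nb=maskc(im["side"],s,20,grey)
    for seen in ({"top":a},{"side":b},{"top":a,"side":b}):
        p,f=loc(seen,r,0,20); print(k,p.round(1),f.round(2))
    print(na,hullc("top",cyl(*p,r,0,20))[1],nb,hullc("side",cyl(*p,r,0,20))[1])
# mould rim centre and follower by eye (crop -> full)
q=lambda u,f,o:((u[0]+.5)/f-.5+o[0],(u[1]+.5)/f-.5+o[1])
print("mould top",onplane("top",q((147,395),4,(310,130)),76).round(1),"side",onplane("side",q((301,155),2.7,(240,120)),76).round(1))
print("foll top",onplane("top",q((482.5,94),4,(150,150)),12).round(1),"side",onplane("side",q((97,290),2.7,(240,120)),12).round(1))
print("foll tip top",onplane("top",q((467,56),4,(150,150)),98).round(1),"side",onplane("side",q((94,226),2.7,(240,120)),98).round(1))
for n,u in(("jar",(187,82)),):print(n,onplane("top",q(u,4,(310,130)),75).round(1))
print("lc",onplane("top",q((434,493),4,(310,130)),34).round(1))
E
```

```text
['PlanningError', 'calibration', 'hand_in', 'hold_point_z', 'sense', 'snapshot'] 18.700000000000003
L [552.4 354.5] [-0.  0.]
L [550.1 354. ] [0. 0.]
L [551.  354.1] [ 0.13  0.48 -0.39 -0.02]
398.0 460.66521473019384 553.0 601.4669604091905
M [484.2 115.4] [0. 0.]
M [482.9 116.8] [ 0. -0.]
M [483.6 115.8] [-0.12  0.22 -0.18 -0.26]
279.0 302.1453099315986 266.0 292.10937765054405
S [382.9 312.7] [0. 0.]
S [382.  312.7] [-0. -0.]
S [382.4 312.7] [ 0.02  0.19 -0.17 -0.02]
172.0 210.00948464381509 244.0 273.84328237501904
mould top [453.9 -82.3  76. ] side [453.4 -77.2  76. ]
foll top [639.6 124.   12. ] side [639.4 125.3  12. ]
foll tip top [640.8 124.2  98. ] side [637.3 128.5  98. ]
jar [ 673.7 -126.6   75. ]
lc [ 380.9 -278.    34. ]
```

```bash
python3 - <<'E'
from h import *
im={n:cv2.imread(f"pics/{n}0.png") for n in C}
def ov(n,circs,box,f,name):
    x0,y0,x1,y1=box; o=cv2.resize(im[n][y0:y1,x0:x1],None,fx=f,fy=f,interpolation=cv2.INTER_CUBIC)
    for x,y,r,z,c in circs:
        p=(proj(n,cyl(x,y,r,z,z)[:60])-[x0,y0]+.5)*f-.5
        cv2.polylines(o,[np.round(p*8).astype(int)],True,c,1,cv2.LINE_AA,3)
    return o
m=(453.8,-80); fo=(639.5,125)
a=ov("top",[(*m,54,76,(0,0,255)),(*m,60,6,(255,0,0)),(*m,50,76,(0,255,0))],(310,190,390,260),5,"")
b=ov("side",[(*m,54,76,(0,0,255)),(*m,60,6,(255,0,0)),(*m,50,76,(0,255,0))],(310,150,390,220),5,"")
c=ov("top",[(*fo,45,12,(0,0,255)),(*fo,24,38,(255,0,0)),(*fo,5,98,(0,255,0))],(230,140,310,210),5,"")
d=ov("side",[(*fo,45,12,(0,0,255)),(*fo,24,38,(255,0,0)),(*fo,5,98,(0,255,0))],(235,185,315,255),5,"")
cv2.imwrite("pics/ov.png",cv2.resize(np.vstack([np.hstack([a,b]),np.hstack([c,d])]),(685,600)))
E
```

```text
(no output)
```

View pics/ov.png

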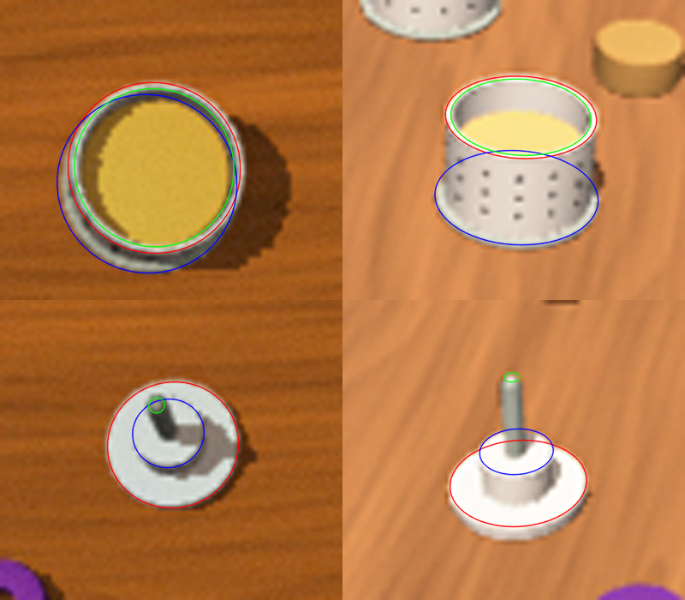

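Positions agree between the two cameras to about 2 mm (the mould in y to about 5 by eye, confirmed by overlay near (454,-81)). The follower is at (639.5,125), large at (551,354), middle at (483.6,116) and small at (382.4,312.7). I start by turning the tool to yaw 0.

```bash
cat > g.py <<'E'
import sys
from h import *
t=list(map(float,sys.argv[1:])) # x y z [yaw]
s=sense(); p=s["tool_pos"]; yaw=s["tcp_rot"][2]
d=np.array(t[:3])-p; y=np.radians(yaw)
print("t",round(s["time"],2),"pos",p.round(1),"rot",s["tcp_rot"].round(1),"F",s["ft_force"].round(1),"gap",round(s["finger_gap"],1))
print("tool units/10rows:",(np.array([np.cos(y)*d[0]+np.sin(y)*d[1],np.sin(y)*d[0]-np.cos(y)*d[1],-d[2]])/200).round(3),"turn",round(np.radians(yaw-(t[3] if len(t)>3 else 0))/.8,3))
E
python3 -m pendant '[[[0,0,0,1],[0,0,0,1],[0,0,0,1],[0,0,0,1],[0,0,0,1],[0,0,0,1],[0,0,0,1],[0,0,0,1],[0,0,0,1],[0,0,0,1]]]' 1 60
python3 g.py 639.5 125 180
```

```text
time: 0.93
tool_pos: [264.5, 533.7, 203.0]
tcp_rot: [179.5, 0.6, 15.8]
ft_force: [0.5, -0.7, -0.5]
finger_gap: 85.4
t 0.93 pos [264.5 533.7 203. ] rot [179.5   0.6  15.8] F [ 0.5 -0.7 -0.5] gap 85.4
tool units/10rows: [1.249 2.476 0.115] turn 0.344
```

```bash
python3 -m pendant '[[[0.6,1,0,0.86],[0.6,1,0,0.86],[0.7,1,0,0.86],[0.8,1,0,0.86],[0.9,1,0,0],[0.9,1,0,0],[0.9,1,0,0],[0.9,1,0,0],[0.9,1,0,0],[0.9,1,0,0]]]' 1
python3 g.py 639.5 125 180
```

```text
time: 1.77
tool_pos: [436.8, 335.3, 197.6]
tcp_rot: [179.0, 0.9, -0.7]
ft_force: [-0.3, 0.4, -0.6]
finger_gap: 85.4
t 1.77 pos [436.8 335.3 197.6] rot [179.    0.9  -0.7] F [-0.3  0.4 -0.6] gap 85.4
tool units/10rows: [1.026 1.04  0.088] turn -0.015
```

```bash
python3 -m pendant '[[[1,1,0,0],[1,1,0,0],[1,1,0,0],[1,1,0,0],[1,1,0,0],[1,1,0,0],[1,1,0,0],[1,1,0,0],[1,1,0,0],[0.6,0.6,0,0]]]' 1
python3 g.py 639.5 125 120
```

```text
time: 2.6
tool_pos: [632.3, 127.0, 192.0]
tcp_rot: [178.8, 1.4, -0.7]
ft_force: [0.1, 0.5, 0.8]
finger_gap: 85.1
t 2.6 pos [632.3 127.  192. ] rot [178.8   1.4  -0.7] F [0.1 0.5 0.8] gap 85.1
tool units/10rows: [0.036 0.009 0.36 ] turn -0.016
```

```bash
python3 -m pendant '[[[0.2,0.05,0.5,0],[0.15,0.05,0.5,0],[0,0,0.5,0],[0,0,0.5,0],[0,0,0.5,0],[0,0,0.4,0],[0,0,0.3,0],[0,0,0.1,0],[0,0,0,0],[0,0,0,0]]]' 1
python3 g.py 639.5 125 60
python3 - <<'E'
from h import *
for n in C: 
    im=snapshot(n); cv2.imwrite(f"pics/{n}1.png",im[:,:,::-1])
a=cv2.imread("pics/top1.png")[110:230,200:340]; b=cv2.imread("pics/side1.png")[130:270,200:340]
cv2.imwrite("pics/c4.png",np.hstack([cv2.resize(a,(400,343)),cv2.resize(b,(400,400))[:343]]))
E
```

```text
time: 3.43
tool_pos: [633.2, 124.8, 113.3]
tcp_rot: [178.8, 1.9, -0.7]
ft_force: [1.8, -0.3, -0.5]
finger_gap: 85.3
t 3.43 pos [633.2 124.8 113.3] rot [178.8   1.9  -0.7] F [ 1.8 -0.3 -0.5] gap 85.3
tool units/10rows: [ 0.031 -0.001  0.267] turn -0.015
```

View pics/c4.png

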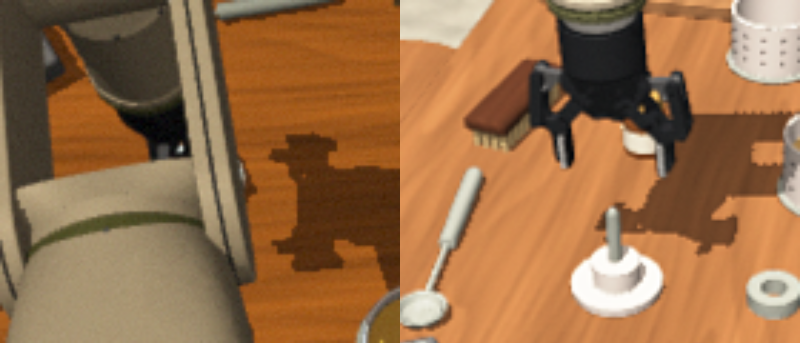

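```bash
cat > g.py <<'E'
import sys
from h import *
from scipy.spatial.transform import Rotation as Ro
t=list(map(float,sys.argv[1:])) # x y z [yaw]
s=sense(); p=s["tool_pos"]; r=s["tcp_rot"]
R=Ro.from_euler('xyz',r,degrees=True).as_matrix(); d=np.array(t[:3])-p
print("pos",p.round(1),"rot",r.round(1),"tilt",np.degrees(np.arccos(-R[2,2])).round(1),"F",s["ft_force"].round(1),"j",s["joint_pos"].round(0))
print("units total:",(R.T@d/20).round(2),"turn",round(np.radians(r[2]-(t[3] if len(t)>3 else 0))/.08,2),"dz1mm:",(R.T@[0,0,1]).round(3))
E
python3 -m pendant '[[[0.1,0,0.4,0],[0.1,0,0.4,0],[0.1,0,0.4,0],[0,0,0.3,0],[0,0,0.2,0],[0,0,0.1,0],[0,0,0.1,0],[0,0,-0.02,0],[0,0,-0.03,0],[0,0,-0.03,0]]]' 1
python3 g.py 639.5 125 55
```

```text
time: 4.37
tool_pos: [640.2, 123.4, 74.4]
tcp_rot: [178.8, 1.7, -0.7]
ft_force: [-0.1, 0.2, 0.3]
finger_gap: 85.6
pos [640.2 123.4  74.4] rot [178.8   1.7  -0.7] tilt 2.1 F [-0.1  0.2  0.3] j [ 7. 23. 82. -1. 77.  8.]
units total: [-0.01 -0.1   0.97] turn -0.16 dz1mm: [-0.03   0.021 -0.999]
```

```bash
python3 -m pendant '[[[0,-0.05,0.3,0],[0,-0.03,0.3,0],[0,0,0.2,0],[0,0,0.1,0],[0,0,0.05,0],[0,0,0,0],[0,0,-0.02,0],[0,0,-0.03,0],[0,0,-0.03,0],[0,0,-0.03,0]]]' 1
python3 g.py 639.5 125 55
```

```text
time: 5.2
tool_pos: [640.3, 125.0, 56.8]
tcp_rot: [178.8, 1.6, -0.7]
ft_force: [-0.5, 0.0, 0.3]
finger_gap: 85.2
pos [640.3 125.   56.8] rot [178.8   1.6  -0.7] tilt 2.0 F [-0.5  0.   0.3] j [ 7. 24. 82. -1. 76.  8.]
units total: [-0.04 -0.    0.09] turn -0.16 dz1mm: [-0.028  0.02  -0.999]
```

```bash
python3 -m pendant '[[[0,0,-0.03,0],[0,0,-0.03,0],[0,0,-0.03,0],[0,0,-0.03,0],[0,0,-0.03,0],[0,0,-0.03,0],[0,0,-0.03,0],[0,0,-0.03,0],[0,0,-0.03,0],[0,0,-0.03,0]]]' -1 60
python3 g.py 639.5 125 155
```

```text
time: 6.03
tool_pos: [639.9, 125.0, 63.0]
tcp_rot: [178.8, 1.7, -0.7]
ft_force: [-0.4, -0.7, -2.7]
finger_gap: 10.8
pos [639.9 125.   63. ] rot [178.8   1.7  -0.7] tilt 2.1 F [-0.4 -0.7 -2.7] j [ 7. 23. 82. -1. 76.  8.]
units total: [-0.16  0.1  -4.6 ] turn -0.16 dz1mm: [-0.029  0.02  -0.999]
```

```bash
python3 -m pendant '[[[0,0,-0.3,0],[0,0,-0.5,0],[0,0,-0.6,0],[0,0,-0.7,0],[0,0,-0.7,0],[0,0,-0.7,0],[0,0,-0.6,0],[0,0,-0.5,0],[0,0,-0.3,0],[0,0,0,0]]]' -1 
python3 g.py 454 -81 160
python3 - <<'E'
from h import *
im=snapshot("side"); cv2.imwrite("pics/c5.png",cv2.resize(im[100:260,180:380,::-1],None,fx=4,fy=3.7,interpolation=cv2.INTER_CUBIC))
E
```

```text
time: 6.87
tool_pos: [643.7, 127.4, 173.7]
tcp_rot: [178.9, 1.5, -0.7]
ft_force: [1.5, 0.8, -2.7]
finger_gap: 11.0
pos [643.7 127.4 173.7] rot [178.9   1.5  -0.7] tilt 1.9 F [ 1.5  0.8 -2.7] j [ 7. 19. 76. -1. 87.  8.]
units total: [-9.33 10.52  1.14] turn -0.16 dz1mm: [-0.026  0.02  -0.999]
```

View pics/c5.png

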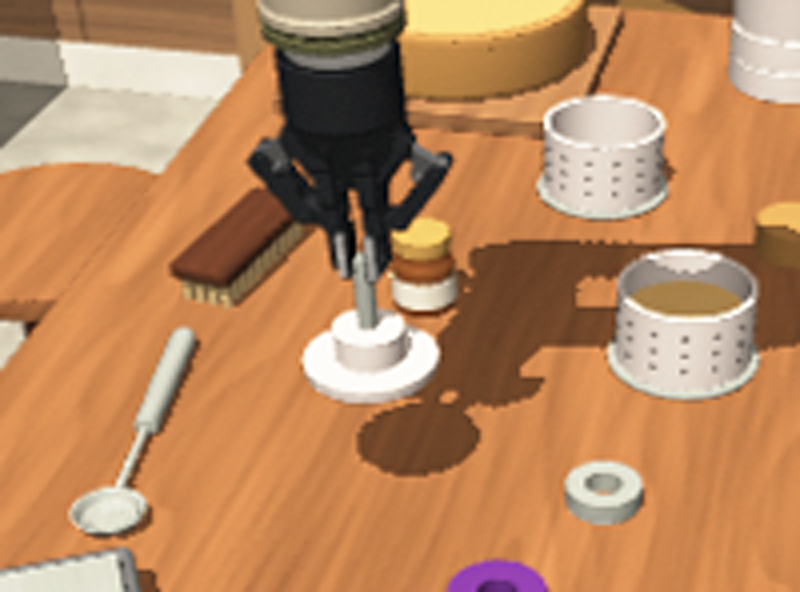

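```bash
python3 - <<'E'
from h import *
for z in (90,100,110,120,130): print(z,proj("side",[642,126,z+12]).round(1), hullc("side",cyl(642,126,45,z,z+12))[0].round(1))
E
python3 -m pendant '[[[-0.9,1,0,0],[-0.9,1,0,0],[-0.9,1,0,0],[-0.9,1,0,0],[-0.9,1,0,0],[-0.9,1,0,0],[-0.9,1,0,0],[-0.9,1,0,0],[-0.9,1,0,0],[-0.6,0.7,0,0]]]' -1
python3 g.py 454 -81 160
```

```text
90 [[273.  201.5]] [273.1 203.5]
100 [[272.8 198.5]] [272.9 200.6]
110 [[272.6 195.5]] [272.7 197.6]
120 [[272.4 192.4]] [272.5 194.6]
130 [[272.2 189.4]] [272.3 191.5]
time: 7.75
tool_pos: [455.3, -68.0, 170.0]
tcp_rot: [179.0, 2.5, -0.4]
ft_force: [-0.1, 0.4, -2.5]
finger_gap: 11.0
pos [455.3 -68.  170. ] rot [179.    2.5  -0.4] tilt 2.7 F [-0.1  0.4 -2.5] j [-14. -11. 108.  -2.  85. -13.]
units total: [-0.04  0.64  0.51] turn -0.08 dz1mm: [-0.043  0.018 -0.999]
```

```bash
python3 -m pendant '[[[0,0.25,0,0],[0,0.2,0.2,0],[0,0.15,0.2,0],[0,0.05,0.2,0],[0,0,0.1,0],[0,0,0.1,0],[0,0,0.05,0],[0,0,0,0],[0,0,0,0],[0,0,-0.02,0]]]' -1
python3 g.py 454 -81 107
python3 - <<'E'
from h import *
im={n:snapshot(n)[:,:,::-1] for n in C}
for n in C: cv2.imwrite(f"pics/{n}6.png",im[n])
a=cv2.resize(im["top"][180:270,300:390],None,fx=4.4,fy=4.4,interpolation=cv2.INTER_CUBIC)
b=cv2.resize(im["side"][120:210,305:395],None,fx=4.4,fy=4.4,interpolation=cv2.INTER_CUBIC)
cv2.imwrite("pics/c6.png",np.hstack([a,b]))
E
```

```text
time: 8.58
tool_pos: [452.0, -81.4, 147.7]
tcp_rot: [179.1, 2.8, -0.4]
ft_force: [0.6, -0.5, -2.7]
finger_gap: 10.8
pos [452.  -81.4 147.7] rot [179.1   2.8  -0.4] tilt 3.0 F [ 0.6 -0.5 -2.7] j [-15. -10. 109.  -2.  83. -15.]
units total: [ 0.2  -0.05  2.02] turn -0.09 dz1mm: [-0.049  0.016 -0.999]
```

View pics/c6.png

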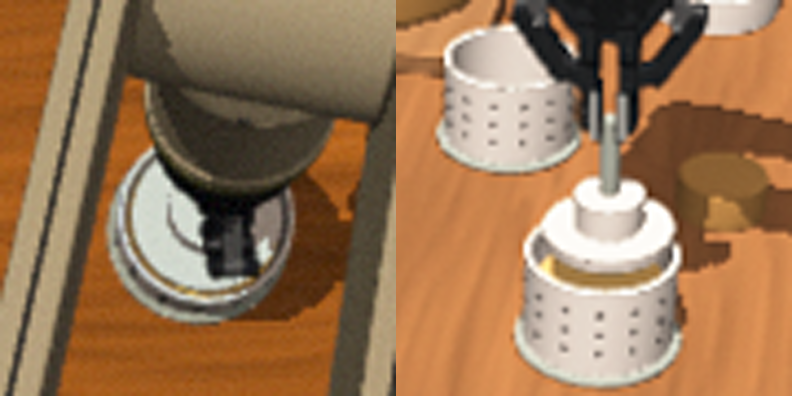

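```bash
cat > ov.py <<'E'
from h import *
def ov(im,n,circs,box,f):
    x0,y0,x1,y1=box; o=cv2.resize(im[y0:y1,x0:x1],None,fx=f,fy=f,interpolation=cv2.INTER_CUBIC)
    for x,y,r,z,c in circs:
        p=(proj(n,cyl(x,y,r,z,z)[:60])-[x0,y0]+.5)*f-.5
        cv2.polylines(o,[np.round(p*8).astype(int)],True,c,1,cv2.LINE_AA,3)
    return o
E
python3 - <<'E'
from ov import *
for z in(95,100): print(onplane("side",(353.1,170.9),z).round(1))
m=(454,-81); f=(451,-81.5)
cs=[(*m,54,76,(0,0,255)),(*f,45,97,(255,0,0)),(*f,24,123,(0,255,0))]
a=ov(cv2.imread("pics/top6.png"),"top",cs,(300,180,390,270),4.4)
b=ov(cv2.imread("pics/side6.png"),"side",cs,(305,120,395,210),4.4)
cv2.imwrite("pics/c7.png",np.hstack([a,b]))
E
```

```text
[449.3 -83.5  95. ]
[448.5 -75.5 100. ]
```

View pics/c7.png

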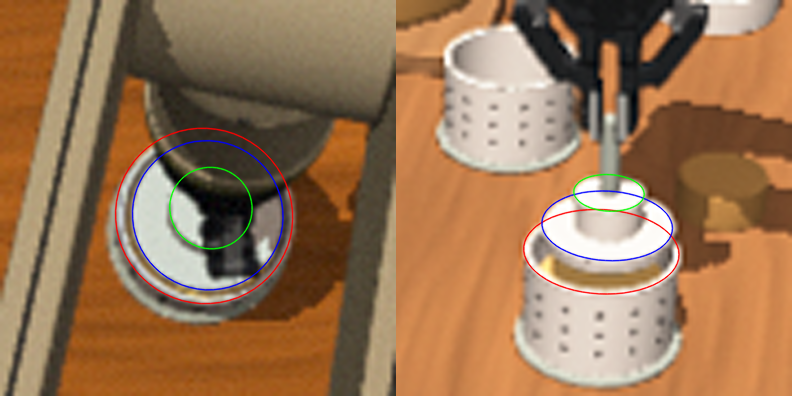

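```bash
python3 -m pendant '[[[0.2,0,0,0],[0.06,0,0.1,0],[0.02,0,0.2,0],[0.01,0,0.2,0],[0.01,0,0.2,0],[0.01,0,0.2,0],[0.01,0,0.1,0],[0,0,0.05,0],[0,0,0,0],[0,0,0,0]]]' -1
python3 g.py 455 -81 110
python3 - <<'E'
from ov import *
im={n:snapshot(n)[:,:,::-1] for n in C}
m=(454,-81)
cs=[(*m,54,76,(0,0,255))]
a=ov(im["top"],"top",cs,(300,180,390,270),4.4)
b=ov(im["side"],"side",cs,(305,120,395,210),4.4)
cv2.imwrite("pics/c8.png",np.hstack([a,b]))
E
```

```text
time: 9.52
tool_pos: [457.9, -82.0, 124.2]
tcp_rot: [179.1, 2.8, -0.4]
ft_force: [0.1, -0.2, -2.6]
finger_gap: 11.0
pos [457.9 -82.  124.2] rot [179.1   2.8  -0.4] tilt 3.0 F [ 0.1 -0.2 -2.6] j [-15.  -8. 110.  -2.  81. -14.]
units total: [-0.11 -0.06  0.71] turn -0.09 dz1mm: [-0.049  0.016 -0.999]
```

View pics/c8.png

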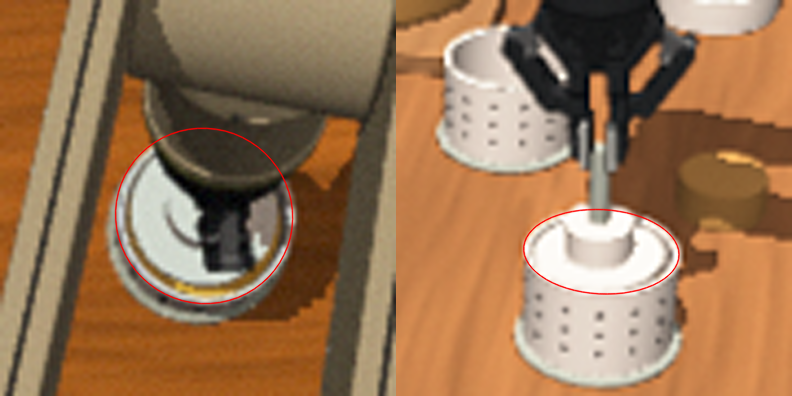

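```bash
python3 -m pendant '[[[-0.1,0,0.05,0],[0,0,0.1,0],[0,0,0.1,0],[0.01,0,0.1,0],[0,0,0.1,0],[0.01,0,0.05,0],[0,0,0.05,0],[0,0,0.02,0],[0,0,0,0],[0,0,0,0]]]' -1
python3 g.py 455 -81 108
```

```text
time: 10.45
tool_pos: [456.2, -82.4, 113.0]
tcp_rot: [179.0, 2.7, -0.4]
ft_force: [0.3, -0.0, -2.1]
finger_gap: 11.1
pos [456.2 -82.4 113. ] rot [179.    2.7  -0.4] tilt 2.9 F [ 0.3 -0.  -2.1] j [-15.  -7. 110.  -2.  79. -14.]
units total: [-0.05 -0.07  0.25] turn -0.09 dz1mm: [-0.047  0.017 -0.999]
```

```bash
python3 -m pendant '[[[0,0,0.05,0],[0,0,0.05,0],[0,0,0.05,0],[0,0,0.05,0],[0,0,0.04,0],[0,0,0.03,0],[0,0,0,0],[0,0,0,0],[0,0,0,0],[0,0,0,0]]]' -1
python3 g.py 455 -81 106
```

```text
time: 11.28
tool_pos: [457.2, -83.0, 112.8]
tcp_rot: [179.0, 2.5, -0.4]
ft_force: [-1.5, 1.2, 2.9]
finger_gap: 11.0
pos [457.2 -83.  112.8] rot [179.    2.5  -0.4] tilt 2.7 F [-1.5  1.2  2.9] j [-15.  -7. 111.  -2.  79. -14.]
units total: [-0.1  -0.1   0.34] turn -0.09 dz1mm: [-0.044  0.018 -0.999]
```

```bash
python3 -m pendant '[[[0,0,0,0],[0,0,0,0],[0,0,0,0],[0,0,-0.02,0],[0,0,-0.05,0],[0,0,-0.1,0],[0,0,-0.2,0],[0,0,-0.3,0],[0,0,-0.4,0],[0,0,-0.4,0]]]' 1
python3 g.py 551 354 130 -90
python3 - <<'E'
from ov import *
im={n:snapshot(n)[:,:,::-1] for n in C}
m=(454,-81)
cs=[(*m,54,76,(0,0,255)),(*m,45,62,(255,0,0))]
a=ov(im["top"],"top",cs,(300,180,390,270),4.4)
b=ov(im["side"],"side",cs,(305,120,395,210),4.4)
cv2.imwrite("pics/c9.png",np.hstack([a,b]))
E
```

```text
time: 12.12
tool_pos: [458.5, -82.4, 143.6]
tcp_rot: [179.0, 2.6, -0.4]
ft_force: [0.5, -0.2, -0.0]
finger_gap: 85.5
pos [458.5 -82.4 143.6] rot [179.    2.6  -0.4] tilt 2.8 F [ 0.5 -0.2 -0. ] j [-15.  -9. 108.  -2.  82. -14.]
units total: [  4.49 -21.86   0.09] turn 19.54 dz1mm: [-0.045  0.018 -0.999]
```

View pics/c9.png

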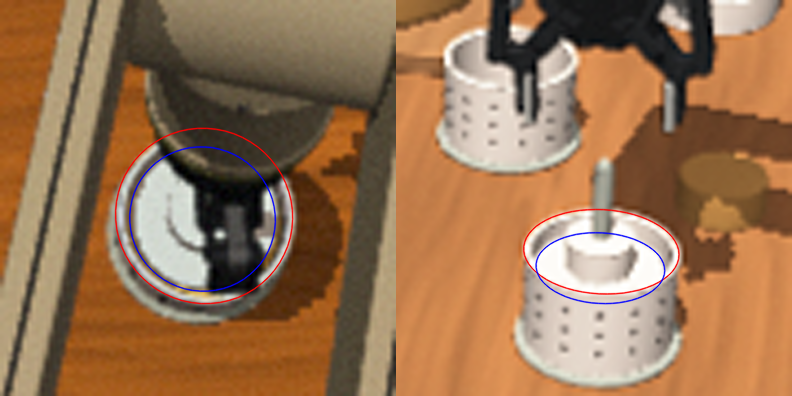

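```bash
python3 -m pendant '[[[0,-0.3,-0.6,0],[0,-0.8,-0.6,0],[0,-1,-0.2,0],[0,-1,0,0],[0.1,-1,0,0],[0.3,-1,0,0],[0.3,-1,0,0],[0.3,-1,0,0],[0.3,-1,0,0],[0.3,-1,0,0]]]' 1
python3 -m pendant '[[[0.2,-1,0.1,0],[0.2,-1,0.1,0],[0.2,-1,0.1,0],[0.2,-1,0.1,0],[0.2,-1,0.1,0],[0.2,-1,0.1,0],[0.2,-1,0.1,0],[0.2,-1,0.1,0],[0.2,-1,0.1,0],[0.2,-0.8,0,0]]]' 1
python3 g.py 551 354 60 0
python3 - <<'E'
from ov import *
im={n:snapshot(n)[:,:,::-1] for n in C}
for n in C: cv2.imwrite(f"pics/{n}10.png",im[n])
m=(454,-81)
cs=[(*m,54,76,(0,0,255)),(*m,7,148,(255,0,0)),(*m,24,88,(0,255,0))]
a=ov(im["top"],"top",cs,(300,180,390,270),4.4)
b=ov(im["side"],"side",cs,(305,120,395,210),4.4)
cv2.imwrite("pics/c10.png",np.hstack([a,b]))
E
```

```text
time: 13.05
tool_pos: [496.3, 107.4, 178.7]
tcp_rot: [178.9, 2.0, -0.8]
ft_force: [1.1, -0.6, 0.9]
finger_gap: 85.5
time: 13.88
tool_pos: [538.2, 319.4, 163.1]
tcp_rot: [179.1, 1.8, -0.7]
ft_force: [0.5, 0.3, 0.2]
finger_gap: 85.2
pos [538.2 319.4 163.1] rot [179.1   1.8  -0.7] tilt 2.1 F [0.5 0.3 0.2] j [26. 15. 82. -0. 85. 27.]
units total: [ 0.79 -1.82  5.1 ] turn -0.14 dz1mm: [-0.032  0.017 -0.999]
```

View pics/c10.png

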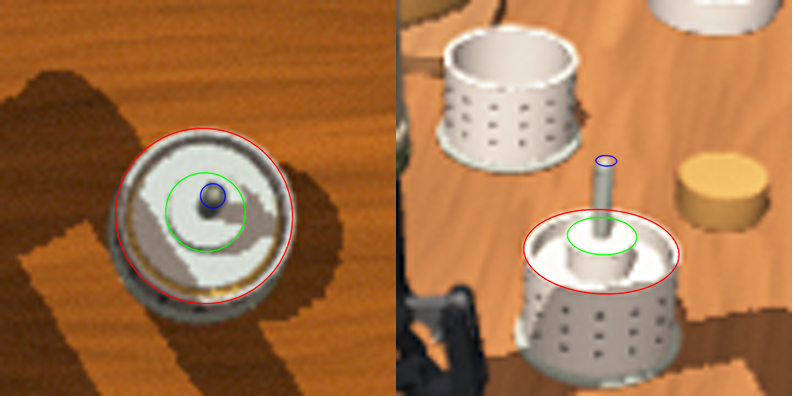

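View pics/side10.png

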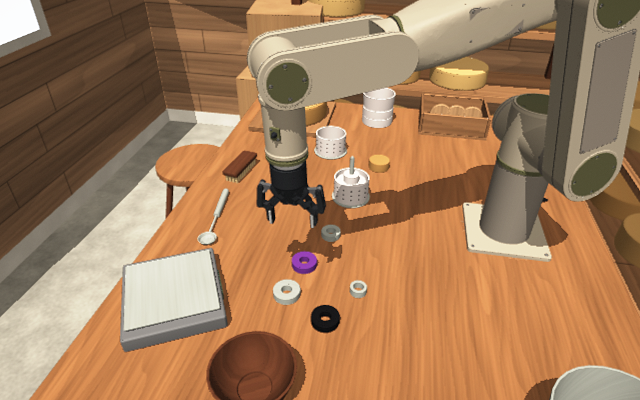

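```bash
python3 -m pendant '[[[0.3,-0.7,0.2,0],[0.3,-0.6,0.4,0],[0.15,-0.3,0.5,0],[0.05,-0.1,0.6,0],[0,0,0.6,0],[0,0,0.6,0],[0,0,0.5,0],[0,0,0.3,0],[0,0,0.1,0],[0,0,0,0]]]' 1
python3 g.py 551 354 1 0
python3 - <<'E'
from h import *
im=snapshot("side")[:,:,::-1]; cv2.imwrite("pics/c11.png",cv2.resize(im[200:340,220:400],None,fx=4,fy=4,interpolation=cv2.INTER_CUBIC))
E
```

```text
time: 14.82
tool_pos: [550.3, 350.5, 80.8]
tcp_rot: [178.9, 2.0, -0.6]
ft_force: [-0.9, 0.2, -0.1]
finger_gap: 85.2
pos [550.3 350.5  80.8] rot [178.9   2.   -0.6] tilt 2.2 F [-0.9  0.2 -0.1] j [28. 23. 81. -0. 78. 29.]
units total: [ 0.17 -0.25  3.98] turn -0.13 dz1mm: [-0.034  0.019 -0.999]
```

View pics/c11.png

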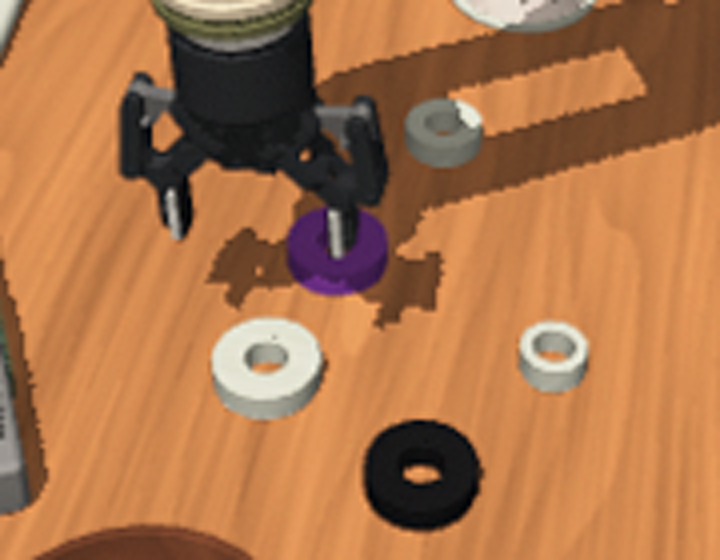

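```bash
python3 -m pendant '[[[0.05,-0.1,0.3,0],[0.05,-0.1,0.5,0],[0.03,-0.05,0.5,0],[0.02,-0.02,0.5,0],[0.02,0,0.4,0],[0,0,0.3,0],[0,0,0.2,0],[0,0,0.1,0],[0,0,0,0],[0,0,0,0]]]' 1
python3 g.py 551 354 1 0
```

```text
time: 15.7
tool_pos: [553.0, 355.7, 20.0]
tcp_rot: [179.0, 1.8, -0.6]
ft_force: [0.1, -0.3, 0.2]
finger_gap: 85.7
pos [553.  355.7  20. ] rot [179.    1.8  -0.6] tilt 2.1 F [ 0.1 -0.3  0.2] j [28. 27. 82. -0. 73. 29.]
units total: [-0.07  0.07  0.96] turn -0.13 dz1mm: [-0.032  0.018 -0.999]
```

```bash
python3 -m pendant '[[[-0.04,0.04,0.1,0],[-0.03,0.03,0.2,0],[0,0,0.2,0],[0,0,0.2,0],[0,0,0.1,0],[0,0,0.05,0],[0,0,0,0],[0,0,0,0],[0,0,0,0],[0,0,0,0]]]' 1
python3 g.py 551 354 1 0
```

```text
time: 16.53
tool_pos: [552.1, 354.4, 3.3]
tcp_rot: [179.0, 1.7, -0.6]
ft_force: [-0.1, -0.6, 0.2]
finger_gap: 85.6
pos [552.1 354.4   3.3] rot [179.    1.7  -0.6] tilt 1.9 F [-0.1 -0.6  0.2] j [28. 28. 83. -0. 71. 29.]
units total: [-0.05  0.02  0.11] turn -0.13 dz1mm: [-0.029  0.017 -0.999]
```

```bash
python3 -m pendant '[[[0,0,0,0],[0,0,0,0],[0,0,0,0],[0,0,0,0],[0,0,0,0],[0,0,0,0],[0,0,0,0],[0,0,0,0],[0,0,0,0],[0,0,0,0]]]' -1 60
python3 g.py 551 354 1 0
```

```text
time: 17.37
tool_pos: [552.6, 354.7, 4.1]
tcp_rot: [179.1, 1.6, -0.6]
ft_force: [0.3, -0.5, 0.3]
finger_gap: -0.4
pos [552.6 354.7   4.1] rot [179.1   1.6  -0.6] tilt 1.9 F [ 0.3 -0.5  0.3] j [28. 28. 83. -0. 71. 29.]
units total: [-0.08  0.04  0.16] turn -0.13 dz1mm: [-0.028  0.016 -0.999]
```

```bash
python3 - <<'E'
from h import *
im={n:snapshot(n)[:,:,::-1] for n in C}
a=cv2.resize(im["top"][150:290,150:290],None,fx=2.8,fy=2.8,interpolation=cv2.INTER_CUBIC)
b=cv2.resize(im["side"][240:340,250:350],(392,392),interpolation=cv2.INTER_CUBIC)
cv2.imwrite("pics/c12.png",np.hstack([a,b]))
E
```

```text
(no output)
```

View pics/c12.png

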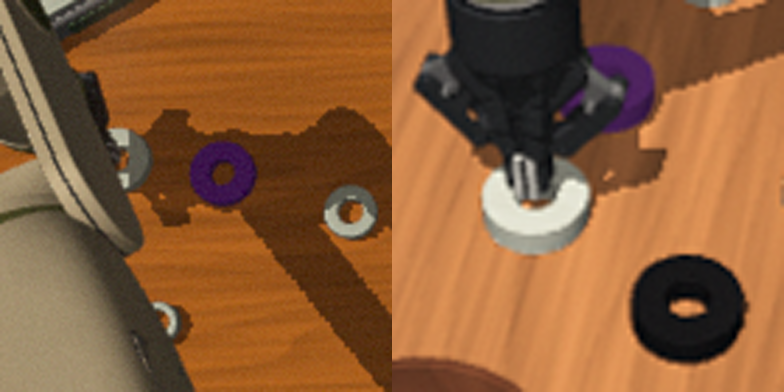

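```bash
python3 - <<'E'
from h import *
for z in (0,4,12,20,28): print(z,(proj("side",[552.5,354.5,z])-[250,240])*3.92+[392,0], (proj("side",[551,354,z])-[250,240])*3.92+[392,0])
E
```

```text
0 [[531.32721637 213.0040697 ]] [[533.88905841 212.75263038]]
4 [[531.08984952 208.52726209]] [[533.65715009 208.27609789]]
12 [[530.61209171 199.51661129]] [[533.19037943 199.26601116]]
20 [[530.13025876 190.42910226]] [[532.71962807 190.17908498]]
28 [[529.64429832 181.26374741]] [[532.24484487 181.01433218]]
```

The fingers shut above the ring and dipped into its hole without pushing anything. I raise, reopen and go lower.

```bash
python3 -m pendant '[[[0,0,-0.2,0],[0,0,-0.3,0],[0,0,-0.3,0],[0,0,-0.3,0],[0,0,-0.2,0],[0,0,-0.1,0],[0,0,0,0],[0,0,0,0],[0,0,0,0],[0,0,0,0]]]' -1
python3 -m pendant '[[[0,0,0,0],[0,0,0,0],[0,0,0,0],[0,0,0,0],[0,0,0,0],[0,0,0,0],[0,0,0.1,0],[0,0,0.3,0],[0,0,0.3,0],[0,0,0.1,0]]]' 1
python3 g.py 551 354 -6 0
python3 - <<'E'
from h import *
im={n:snapshot(n)[:,:,::-1] for n in C}
a=cv2.resize(im["top"][150:290,150:290],None,fx=2.8,fy=2.8,interpolation=cv2.INTER_CUBIC)
b=cv2.resize(im["side"][240:340,250:350],(392,392),interpolation=cv2.INTER_CUBIC)
cv2.imwrite("pics/c13.png",np.hstack([a,b]))
E
```

```text
time: 18.3
tool_pos: [554.4, 355.7, 36.8]
tcp_rot: [179.1, 1.5, -0.6]
ft_force: [-0.4, 0.2, 0.5]
finger_gap: 0.1
time: 19.13
tool_pos: [553.4, 355.1, 18.3]
tcp_rot: [179.1, 1.6, -0.6]
ft_force: [-0.2, -0.6, -0.9]
finger_gap: 85.5
pos [553.4 355.1  18.3] rot [179.1   1.6  -0.6] tilt 1.8 F [-0.2 -0.6 -0.9] j [28. 27. 83. -0. 72. 29.]
units total: [-0.09  0.04  1.22] turn -0.13 dz1mm: [-0.027  0.016 -1.   ]
```

View pics/c13.png

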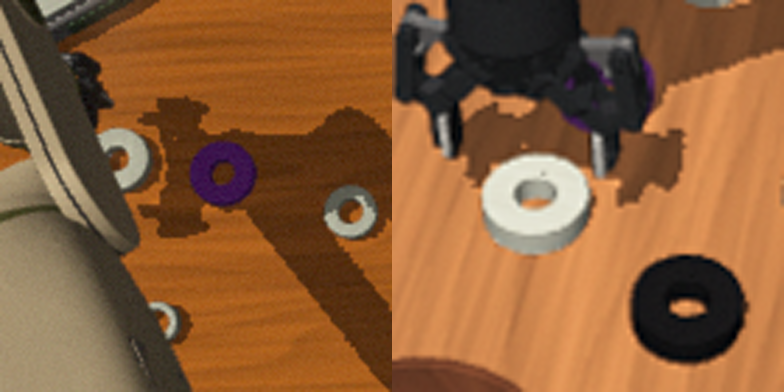

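```bash
python3 -m pendant '[[[-0.05,0,0.1,0],[-0.04,0,0.25,0],[0,0,0.25,0],[0,0,0.25,0],[0,0,0.15,0],[0,0,0.1,0],[0,0,0.05,0],[0,0,0,0],[0,0,0,0],[0,0,0,0]]]' 1
python3 g.py 551 356 -6 0
python3 - <<'E'
from h import *
im=snapshot("side")[:,:,::-1]
b=cv2.resize(im[240:340,250:350],(392,392),interpolation=cv2.INTER_CUBIC)
cv2.imwrite("pics/c14.png",b)
E
```

```text
time: 20.07
tool_pos: [550.4, 354.6, -7.3]
tcp_rot: [179.1, 1.6, -0.6]
ft_force: [0.8, -0.4, 0.7]
finger_gap: 85.0
pos [550.4 354.6  -7.3] rot [179.1   1.6  -0.6] tilt 1.9 F [ 0.8 -0.4  0.7] j [28. 28. 84. -0. 70. 29.]
units total: [ 0.03 -0.07 -0.07] turn -0.13 dz1mm: [-0.028  0.016 -0.999]
```

View pics/c14.png

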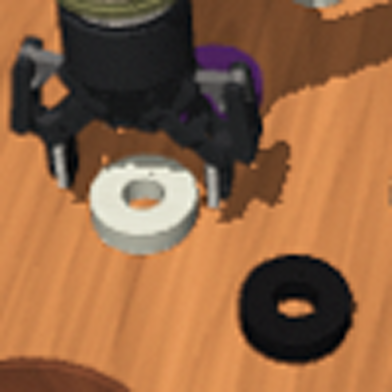

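```bash
python3 -m pendant '[[[0,-0.04,-0.05,0],[0,-0.03,-0.05,0],[0,0,0,0],[0,0,0,0],[0,0,0,0],[0,0,0,0],[0,0,0,0],[0,0,0,0],[0,0,0,0],[0,0,0,0]]]' 0.3 60
python3 g.py 551 356 -6 0
python3 - <<'E'
from h import *
im=snapshot("side")[:,:,::-1]
b=cv2.resize(im[240:340,250:350],(392,392),interpolation=cv2.INTER_CUBIC)
cv2.imwrite("pics/c15.png",b)
E
```

```text
time: 20.95
tool_pos: [551.6, 356.8, -3.5]
tcp_rot: [179.1, 1.5, -0.6]
ft_force: [0.1, -0.4, -0.3]
finger_gap: 55.5
pos [551.6 356.8  -3.5] rot [179.1   1.5  -0.6] tilt 1.7 F [ 0.1 -0.4 -0.3] j [28. 28. 83. -0. 70. 29.]
units total: [-0.03  0.04  0.13] turn -0.13 dz1mm: [-0.026  0.015 -1.   ]
```

View pics/c15.png

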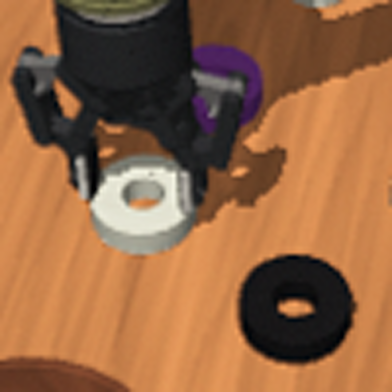

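```bash
python3 -m pendant '[[[0,0,0,0],[0,0,0,0],[0,0,0,0],[0,0,0,0],[0,0,0,0],[0,0,0.05,0],[0,0,0.05,0],[0,0,0.05,0],[0,0,0.05,0],[0,0,0,0]]]' 1
python3 -m pendant '[[[0,0,0.1,0],[0,0,0.05,0],[0,0,0.05,0],[0,0,0.05,0],[0,0,0.03,0],[0,0,0,0],[0,0,0,0],[0,0,0,0],[0,0,0,0],[0,0,0,0]]]' 1
python3 g.py 551 356 -10 0
python3 - <<'E'
from h import *
im=snapshot("side")[:,:,::-1]
b=cv2.resize(im[255:325,250:330],None,fx=8,fy=8,interpolation=cv2.INTER_CUBIC)
cv2.imwrite("pics/c16.png",b)
E
```

```text
time: 21.83
tool_pos: [551.3, 356.6, -8.2]
tcp_rot: [179.1, 1.5, -0.6]
ft_force: [-0.0, 0.7, 0.7]
finger_gap: 85.5
time: 22.67
tool_pos: [551.0, 356.4, -14.6]
tcp_rot: [179.1, 1.5, -0.6]
ft_force: [0.4, 0.1, 0.0]
finger_gap: 85.4
pos [551.  356.4 -14.6] rot [179.1   1.5  -0.6] tilt 1.8 F [0.4 0.1 0. ] j [28. 29. 84. -0. 69. 29.]
units total: [-0.01  0.02 -0.23] turn -0.13 dz1mm: [-0.027  0.015 -1.   ]
```

View pics/c16.png

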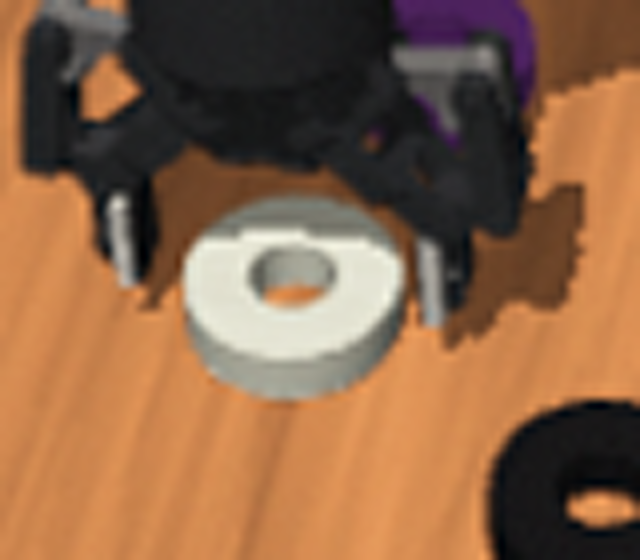

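```bash
python3 -m pendant '[[[0,0,0.06,0],[0,0,0.06,0],[0,0,0.02,0],[0,0,0,0],[0,0,0,0],[0,0,0,0],[0,0,0,0],[0,0,0,0],[0,0,0,0],[0,0,0,0]]]' 0.3 60
python3 g.py 551 356 -10 0
python3 - <<'E'
from h import *
im=snapshot("side")[:,:,::-1]
b=cv2.resize(im[255:325,250:330],None,fx=8,fy=8,interpolation=cv2.INTER_CUBIC)
cv2.imwrite("pics/c17.png",b)
E
```

```text
time: 23.55
tool_pos: [551.1, 356.5, -15.1]
tcp_rot: [179.1, 1.5, -0.6]
ft_force: [-0.6, -0.1, 2.6]
finger_gap: 63.3
pos [551.1 356.5 -15.1] rot [179.1   1.5  -0.6] tilt 1.8 F [-0.6 -0.1  2.6] j [28. 29. 84. -0. 69. 29.]
units total: [-0.01  0.03 -0.26] turn -0.13 dz1mm: [-0.027  0.015 -1.   ]
```

View pics/c17.png

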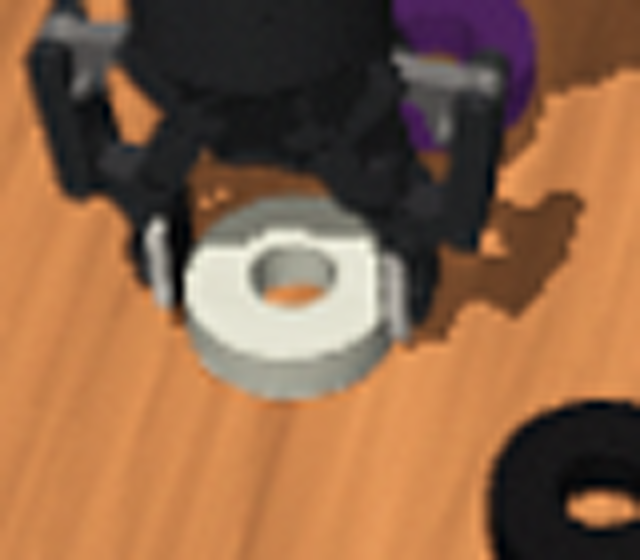

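Gap 63.3 (the post read 10.8 for 14, so about 3 under) means the large ring is held. The fingertips seem higher than the TCP reading implies, so I check that bias from the earlier follower picture.

```bash
python3 - <<'E'
from h import *
for z in (165,175,185,195): print(z,(proj("side",[643,127,z])-[180,100])*[4,3.7])
for z in (113,125,135,145): print(z,(proj("side",[456,-82,z])-[305,120])*4.4+[396,0])
E
```

```text
165 [[365.07192962 304.68603175]]
175 [[364.23701044 292.94994935]]
185 [[363.39392944 281.09913992]]
195 [[362.54256636 269.13191291]]
113 [[598.91446452 201.77971851]]
125 [[599.74403273 186.76302284]]
135 [[600.44183659 174.13150182]]
145 [[601.14562793 161.39159663]]
```

```bash
python3 -m pendant '[[[0,0,-0.1,0],[0,0,-0.2,0],[0,0,-0.4,0],[0,0,-0.7,0],[0,0,-0.8,0],[0,0,-0.9,0],[0,0,-0.9,0],[0,0,-0.9,0],[0,0,-0.7,0],[0,0,-0.4,0]]]' 0.3 80
python3 g.py 454 -81 165 0
python3 - <<'E'
from h import *
im=snapshot("side")[:,:,::-1]
cv2.imwrite("pics/side18.png",im)
b=cv2.resize(im[165:325,220:360],None,fx=3.7,fy=3.7,interpolation=cv2.INTER_CUBIC)
cv2.imwrite("pics/c18.png",b)
E
```

```text
time: 24.43
tool_pos: [550.1, 356.2, 109.3]
tcp_rot: [178.8, 2.1, -0.6]
ft_force: [0.6, 0.8, -4.3]
finger_gap: 62.7
pos [550.1 356.2 109.3] rot [178.8   2.1  -0.6] tilt 2.4 F [ 0.6  0.8 -4.3] j [28. 22. 79. -0. 81. 29.]
units total: [-4.67 21.96 -2.16] turn -0.13 dz1mm: [-0.036  0.021 -0.999]
```

View pics/c18.png

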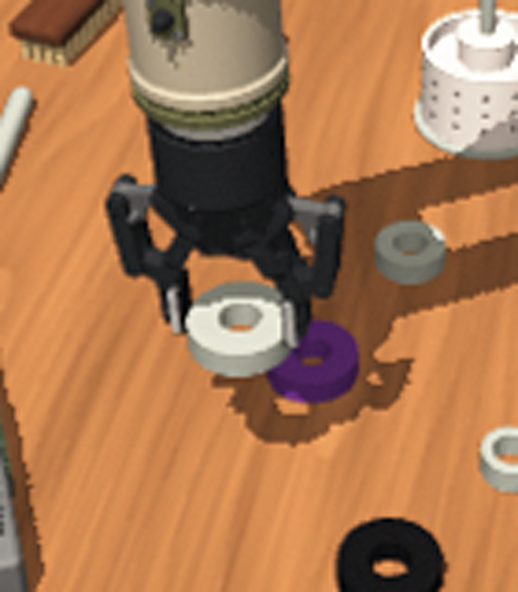

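```bash
python3 -m pendant '[[[-0.2,0.5,-0.4,0],[-0.2,0.8,-0.6,0],[-0.2,1,-0.6,0],[-0.2,1,-0.4,0],[-0.2,1,-0.1,0],[-0.2,1,-0.05,0],[-0.2,1,-0.05,0],[-0.2,1,-0.05,0],[-0.2,1,-0.05,0],[-0.2,1,-0.05,0]]]' 0.3
python3 -m pendant '[[[-0.2,1,-0.05,0],[-0.2,1,-0.05,0],[-0.2,1,-0.05,0],[-0.2,1,-0.05,0],[-0.2,1,-0.05,0],[-0.2,1,-0.05,0],[-0.2,1,-0.05,0],[-0.2,1,-0.05,0],[-0.2,0.7,-0.03,0],[-0.2,0.4,-0.03,0]]]' 0.3
python3 g.py 454 -81 165 0
```

```text
time: 25.32
tool_pos: [506.8, 168.2, 163.9]
tcp_rot: [179.0, 2.0, -0.3]
ft_force: [0.4, 0.2, -4.2]
finger_gap: 62.7
time: 26.15
tool_pos: [459.3, -24.2, 175.5]
tcp_rot: [178.9, 2.3, -0.3]
ft_force: [0.6, 0.2, -4.3]
finger_gap: 63.0
pos [459.3 -24.2 175.5] rot [178.9   2.3  -0.3] tilt 2.6 F [ 0.6  0.2 -4.3] j [ -8. -11. 107.  -1.  86.  -8.]
units total: [-0.22  2.83  0.59] turn -0.07 dz1mm: [-0.041  0.019 -0.999]
```

```bash
python3 -m pendant '[[[-0.05,0.6,0,0],[-0.05,0.7,0,0],[-0.05,0.6,0,0],[-0.03,0.4,0,0],[0,0.2,0,0],[0,0.1,0,0],[0,0,0,0],[0,0,0,0],[0,0,0,0],[0,0,0,0]]]' 0.3
python3 g.py 454 -81 165 0
cat > look.py <<'E'
import sys
from ov import *
name,rx,ry,rz,r=sys.argv[1],*map(float,sys.argv[2:6])
im={n:snapshot(n)[:,:,::-1] for n in C}
for n in C: cv2.imwrite(f"pics/{n}{name}.png",im[n])
cs=[(454,-81,54,76,(0,0,255)),(454,-81,6,148,(255,0,0)),(rx,ry,r,rz+20,(0,255,0)),(rx,ry,13,rz+20,(0,255,0))]
a=ov(im["top"],"top",cs,(300,170,390,270),4.4); b=ov(im["side"],"side",cs,(305,100,395,200),4.4)
cv2.imwrite(f"pics/c{name}.png",np.hstack([a,b]))
E
python3 look.py 19 454 -81 185 33
```

```text
time: 26.98
tool_pos: [452.8, -77.1, 175.5]
tcp_rot: [179.0, 2.4, -0.4]
ft_force: [0.6, -0.4, -4.1]
finger_gap: 62.6
pos [452.8 -77.1 175.5] rot [179.    2.4  -0.4] tilt 2.6 F [ 0.6 -0.4 -4.1] j [-15. -11. 107.  -2.  86. -14.]
units total: [0.08 0.19 0.52] turn -0.09 dz1mm: [-0.043  0.017 -0.999]
```

View pics/c19.png

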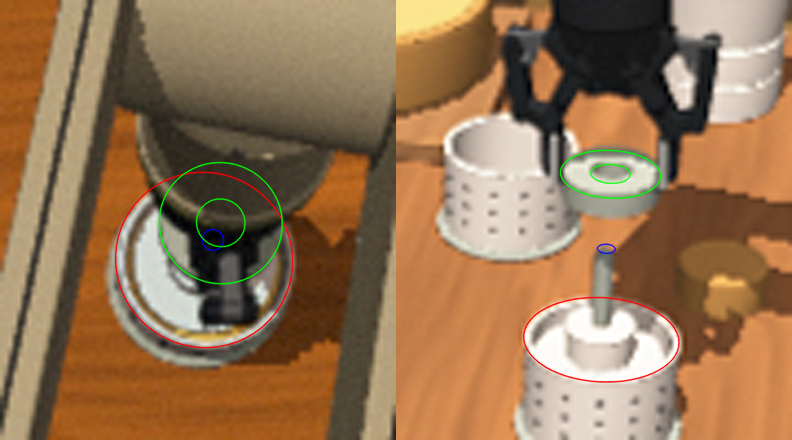

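```bash
python3 -m pendant '[[[0.05,0.1,0.1,0],[0.03,0.05,0.3,0],[0.01,0,0.3,0],[0.01,0,0.3,0],[0.01,0,0.3,0],[0.01,0,0.2,0],[0.01,0,0.1,0],[0,0,0,0],[0,0,0,0],[0,0,0,0]]]' 0.3
python3 g.py 453.5 -80 73 0
python3 look.py 20 454.5 -81 153 33
```

```text
time: 27.92
tool_pos: [453.2, -80.3, 138.4]
tcp_rot: [179.1, 2.6, -0.3]
ft_force: [-0.2, -0.2, -4.4]
finger_gap: 62.7
pos [453.2 -80.3 138.4] rot [179.1   2.6  -0.3] tilt 2.8 F [-0.2 -0.2 -4.4] j [-15.  -9. 110.  -2.  82. -15.]
units total: [ 0.16 -0.07  3.26] turn -0.08 dz1mm: [-0.045  0.016 -0.999]
```

View pics/c20.png

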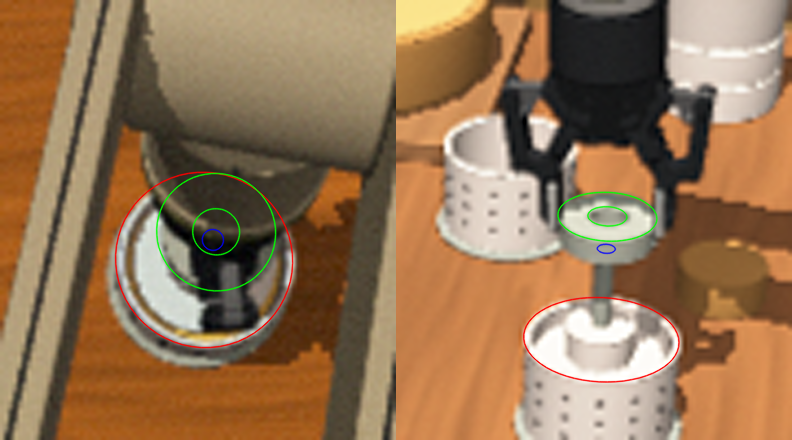

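```bash
python3 -m pendant '[[[0.01,0,0.1,0],[0.01,0,0.2,0],[0.01,0,0.2,0],[0.01,0,0.2,0],[0.01,0,0.2,0],[0.01,0,0.1,0],[0,0,0.05,0],[0,0,0,0],[0,0,0,0],[0,0,0,0]]]' 0.3
python3 g.py 453.5 -80 73 0
python3 look.py 21 454.5 -81 130 33
```

```text
time: 28.85
tool_pos: [454.0, -80.8, 115.7]
tcp_rot: [179.1, 2.5, -0.3]
ft_force: [0.9, 0.5, -3.9]
finger_gap: 62.5
pos [454.  -80.8 115.7] rot [179.1   2.5  -0.3] tilt 2.7 F [ 0.9  0.5 -3.9] j [-15.  -8. 111.  -2.  79. -15.]
units total: [ 0.07 -0.07  2.13] turn -0.07 dz1mm: [-0.044  0.016 -0.999]
```

View pics/c21.png

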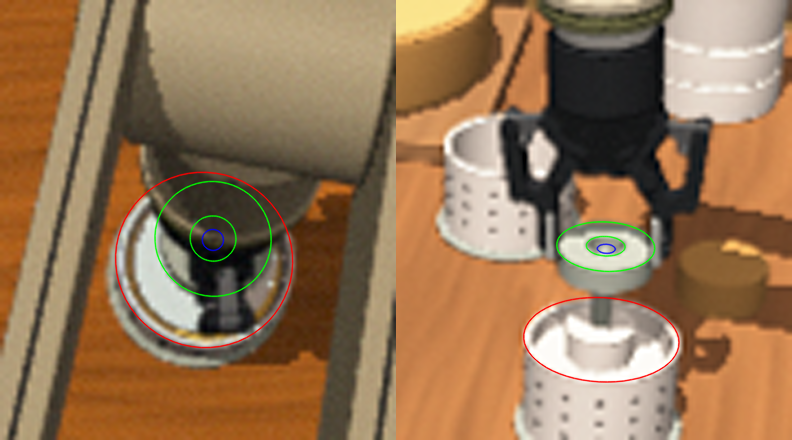

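```bash
python3 -m pendant '[[[0.01,0,0.1,0],[0.01,0,0.2,0],[0.01,0,0.25,0],[0.01,0,0.25,0],[0.01,0,0.25,0],[0.01,0,0.2,0],[0.01,0,0.1,0],[0,0,0.05,0],[0,0,0,0],[0,0,0,0]]]' 0.3
python3 g.py 453.5 -80 73 0
python3 look.py 22 454.5 -81 100 33
```

```text
time: 29.78
tool_pos: [454.0, -81.2, 84.3]
tcp_rot: [179.1, 2.5, -0.3]
ft_force: [0.1, 0.4, -4.1]
finger_gap: 62.6
pos [454.  -81.2  84.3] rot [179.1   2.5  -0.3] tilt 2.7 F [ 0.1  0.4 -4.1] j [-15.  -6. 113.  -2.  76. -14.]
units total: [ 0.   -0.07  0.56] turn -0.07 dz1mm: [-0.044  0.016 -0.999]
```

View pics/c22.png

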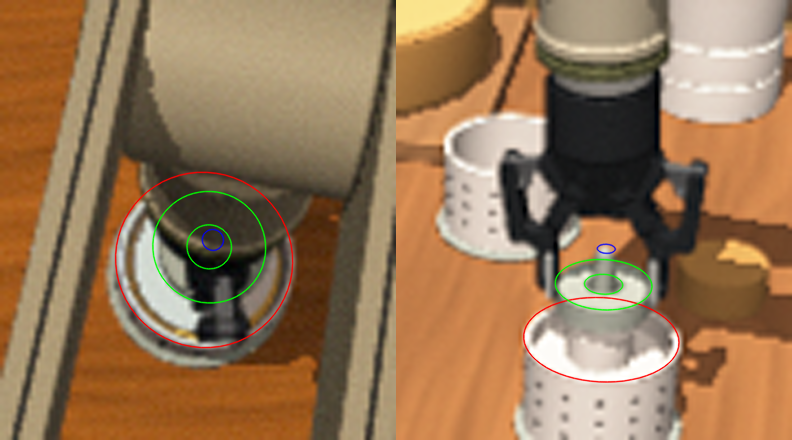

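```bash
python3 -m pendant '[[[0,0,0.08,0],[0,0,0.1,0],[0.01,0,0.1,0],[0,0,0.08,0],[0,0,0.05,0],[0,0,0.03,0],[0,0,0,0],[0,0,0,0],[0,0,0,0],[0,0,0,0]]]' 0.3
python3 -m pendant '[[[0,0,0.05,0],[0,0,0.05,0],[0,0,0.04,0],[0,0,0.04,0],[0,0,0.03,0],[0,0,0.02,0],[0,0,0,0],[0,0,0,0],[0,0,0,0],[0,0,0,0]]]' 0.3
python3 g.py 453.5 -80 73 0
```

```text
time: 30.72
tool_pos: [454.6, -81.6, 75.6]
tcp_rot: [179.0, 2.4, -0.3]
ft_force: [-0.2, -0.1, -3.7]
finger_gap: 62.4
time: 31.55
tool_pos: [455.0, -81.9, 73.4]
tcp_rot: [179.0, 2.4, -0.3]
ft_force: [-3.2, 0.4, 0.1]
finger_gap: 62.5
pos [455.  -81.9  73.4] rot [179.    2.4  -0.3] tilt 2.6 F [-3.2  0.4  0.1] j [-15.  -5. 113.  -2.  74. -14.]
units total: [-0.07 -0.09  0.02] turn -0.07 dz1mm: [-0.041  0.017 -0.999]
```

```bash
python3 -m pendant '[[[0,0,0,0],[0,0,0,0],[0,0,0,0],[0,0,0,0],[0,0,-0.1,0],[0,0,-0.2,0],[0,0,-0.4,0],[0,0,-0.6,0],[0,0,-0.8,0],[0,0,-0.9,0]]]' 1
python3 g.py 483.6 116 165 0
python3 look.py 23 454.5 -81 88 33
```

```text
time: 32.38
tool_pos: [456.6, -80.6, 134.7]
tcp_rot: [179.0, 2.5, -0.3]
ft_force: [-0.6, 0.1, -0.3]
finger_gap: 85.3
pos [456.6 -80.6 134.7] rot [179.    2.5  -0.3] tilt 2.7 F [-0.6  0.1 -0.3] j [-15.  -9. 109.  -2.  81. -14.]
units total: [ 1.22 -9.81 -1.74] turn -0.07 dz1mm: [-0.044  0.017 -0.999]
```

View pics/c23.png

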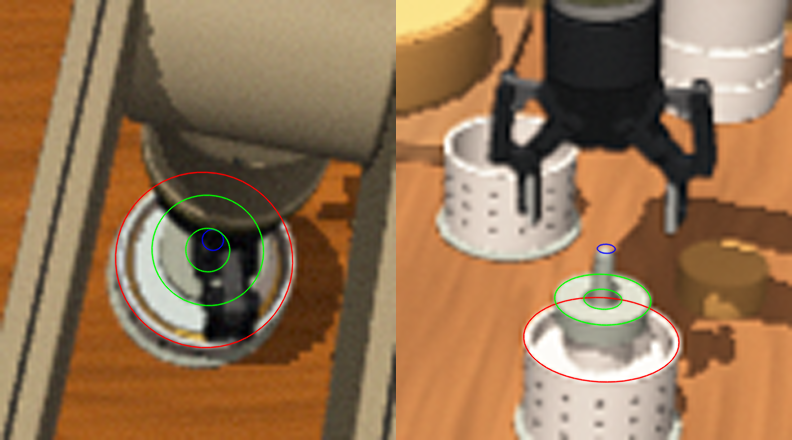

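```bash
python3 -m pendant '[[[0,-0.5,-0.5,0],[0,-1,-0.4,0],[0,-1,-0.2,0],[0.1,-1,0,0],[0.2,-1,0,0],[0.2,-1,0,0],[0.2,-1,0,0],[0.2,-1,0,0],[0.2,-0.9,0.1,0],[0.1,-0.5,0.2,0]]]' 1
python3 g.py 483.6 116 -9 0
```

```text
time: 33.32
tool_pos: [485.0, 108.4, 155.1]
tcp_rot: [179.0, 2.0, -0.6]
ft_force: [0.8, 0.9, 1.2]
finger_gap: 85.3
pos [485.  108.4 155.1] rot [179.    2.   -0.6] tilt 2.2 F [0.8 0.9 1.2] j [  7.  -4. 103.  -1.  83.   8.]
units total: [ 0.21 -0.52  8.2 ] turn -0.14 dz1mm: [-0.034  0.017 -0.999]
```

```bash
python3 -m pendant '[[[0,-0.1,0.5,0],[0.02,-0.1,0.7,0],[0.02,-0.05,0.8,0],[0.02,0,0.8,0],[0.02,0,0.8,0],[0.02,0,0.8,0],[0.02,0,0.6,0],[0,0,0.4,0],[0,0,0.2,0],[0,0,0.05,0]]]' 1
python3 g.py 483.6 116 -9 0
python3 - <<'E'
from ov import *
im=snapshot("side")[:,:,::-1]
cv2.imwrite("pics/c24.png",ov(im,"side",[(483.6,116,27,20,(0,255,0))],(280,185,380,260),7))
E
```

```text
time: 34.15
tool_pos: [477.4, 110.8, 30.4]
tcp_rot: [178.9, 2.4, -0.5]
ft_force: [-0.5, -0.2, 0.2]
finger_gap: 85.2
pos [477.4 110.8  30.4] rot [178.9   2.4  -0.5] tilt 2.7 F [-0.5 -0.2  0.2] j [  8.   3. 110.  -1.  70.   8.]
units total: [ 0.39 -0.3   1.95] turn -0.11 dz1mm: [-0.042  0.02  -0.999]
```

View pics/c24.png

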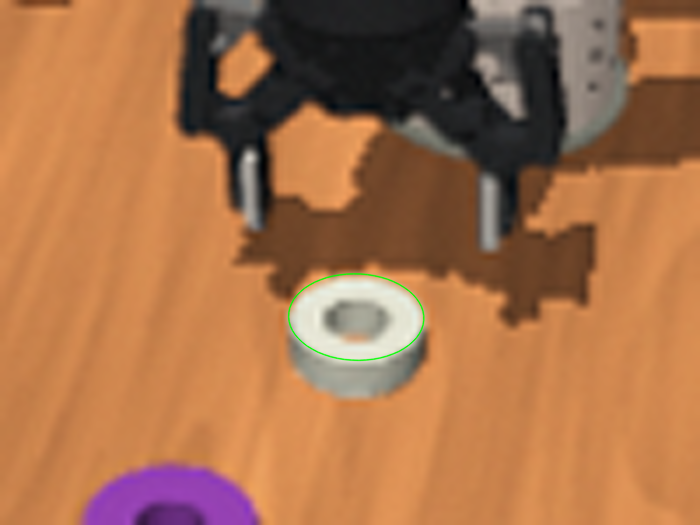

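```bash
python3 -m pendant '[[[0.15,-0.12,0,0],[0.1,-0.1,0,0],[0.05,-0.05,0.1,0],[0,0,0.3,0],[0.02,0,0.4,0],[0.02,0,0.4,0],[0.02,0,0.3,0],[0,0,0.2,0],[0,0,0.1,0],[0,0,0,0]]]' 1
python3 g.py 483.6 116 -9 0
python3 - <<'E'
from ov import *
im=snapshot("side")[:,:,::-1]
cv2.imwrite("pics/c25.png",ov(im,"side",[(483.6,116,27,20,(0,255,0))],(280,185,380,260),7))
E
```

```text
time: 35.03
tool_pos: [486.6, 116.3, -6.8]
tcp_rot: [178.9, 2.1, -0.5]
ft_force: [0.2, 0.2, -0.8]
finger_gap: 85.4
pos [486.6 116.3  -6.8] rot [178.9   2.1  -0.5] tilt 2.4 F [ 0.2  0.2 -0.8] j [  8.   7. 109.  -1.  65.   9.]
units total: [-0.14  0.02  0.12] turn -0.1 dz1mm: [-0.037  0.019 -0.999]
```

View pics/c25.png

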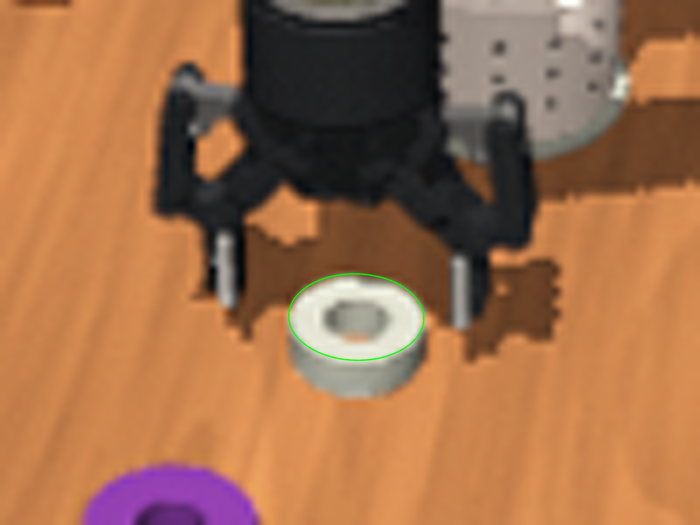

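```bash
python3 -m pendant '[[[-0.1,-0.05,0.05,0],[-0.07,-0.05,0.08,0],[0,0,0.05,0],[0,0,0.02,0],[0,0,0,0],[0,0,0,0],[0,0,0,0],[0,0,0,0],[0,0,0,0],[0,0,0,0]]]' 1
python3 g.py 483.6 118 -10 0
python3 -m pendant '[[[0,0,0,0],[0,0,0,0],[0,0,0,0],[0,0,0,0],[0,0,0,0],[0,0,0,0],[0,0,0,0],[0,0,0,0],[0,0,0,0],[0,0,0,0]]]' 0 80
python3 g.py 483.6 118 -10 0
```

```text
time: 35.92
tool_pos: [483.9, 118.7, -9.3]
tcp_rot: [178.9, 2.0, -0.5]
ft_force: [0.5, -0.8, -0.3]
finger_gap: 85.4
pos [483.9 118.7  -9.3] rot [178.9   2.   -0.5] tilt 2.2 F [ 0.5 -0.8 -0.3] j [  8.   7. 110.  -1.  65.   9.]
units total: [-0.02  0.04  0.03] turn -0.1 dz1mm: [-0.034  0.019 -0.999]
time: 36.75
tool_pos: [484.3, 118.7, -8.3]
tcp_rot: [178.9, 2.0, -0.5]
ft_force: [-0.3, 0.2, -0.1]
finger_gap: 49.2
pos [484.3 118.7  -8.3] rot [178.9   2.   -0.5] tilt 2.2 F [-0.3  0.2 -0.1] j [  8.   7. 110.  -1.  65.   9.]
units total: [-0.03  0.04  0.09] turn -0.1 dz1mm: [-0.034  0.019 -0.999]
```

```bash
python3 -m pendant '[[[0,0,-0.1,0],[0,0,-0.2,0],[0,0,-0.4,0],[0,0,-0.7,0],[0,0,-0.8,0],[0,0,-0.9,0],[0,0,-0.9,0],[0,0,-0.9,0],[0,0,-0.7,0],[0,0,-0.4,0]]]' 0
python3 g.py 453 -78 165 0
python3 - <<'E'
from ov import *
im=snapshot("side")[:,:,::-1]
cv2.imwrite("pics/c26.png",ov(im,"side",[],(280,125,390,240),5))
E
```

```text
time: 37.58
tool_pos: [483.2, 120.3, 115.2]
tcp_rot: [178.8, 2.6, -0.5]
ft_force: [-0.0, 0.3, -3.8]
finger_gap: 49.1
pos [483.2 120.3 115.2] rot [178.8   2.6  -0.5] tilt 2.9 F [-0.   0.3 -3.8] j [  9.  -2. 105.  -1.  80.   9.]
units total: [-1.54  9.98 -2.22] turn -0.11 dz1mm: [-0.045  0.021 -0.999]
```

View pics/c26.png

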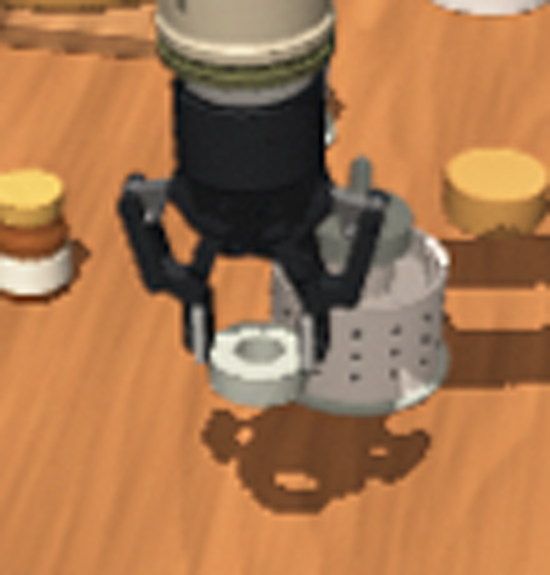

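```bash
python3 -m pendant '[[[0,0.2,-0.5,0],[-0.1,0.6,-0.7,0],[-0.15,1,-0.7,0],[-0.2,1,-0.3,0],[-0.2,1,-0.05,0],[-0.2,1,-0.05,0],[-0.2,1,-0.05,0],[-0.15,1,-0.03,0],[-0.1,1,-0.03,0],[-0.1,0.8,0,0]]]' 0
python3 g.py 454.5 -79 165 0
```

```text
time: 38.47
tool_pos: [452.2, -56.3, 170.6]
tcp_rot: [178.9, 2.9, -0.1]
ft_force: [0.9, 1.2, -3.5]
finger_gap: 48.7
pos [452.2 -56.3 170.6] rot [ 1.789e+02  2.900e+00 -1.000e-01] tilt 3.1 F [ 0.9  1.2 -3.5] j [-12. -11. 108.  -2.  86. -12.]
units total: [0.13 1.13 0.3 ] turn -0.03 dz1mm: [-0.051  0.02  -0.999]
```

```bash
python3 -m pendant '[[[0.05,0.25,0,0],[0.05,0.3,0,0],[0.03,0.25,0,0],[0,0.15,0,0],[0,0.05,0,0],[0,0,0,0],[0,0,0,0],[0,0,0,0],[0,0,0,0],[0,0,0,0]]]' 0
python3 g.py 454.5 -79 108 0
python3 look.py 27 454.5 -81 178 27
```

```text
time: 39.3
tool_pos: [453.2, -77.9, 169.2]
tcp_rot: [178.9, 3.2, -0.2]
ft_force: [0.4, -0.1, -3.2]
finger_gap: 48.7
pos [453.2 -77.9 169.2] rot [178.9   3.2  -0.2] tilt 3.3 F [ 0.4 -0.1 -3.2] j [-15. -10. 107.  -2.  86. -14.]
units total: [0.23 0.   3.05] turn -0.04 dz1mm: [-0.055  0.018 -0.998]
```

View pics/c27.png

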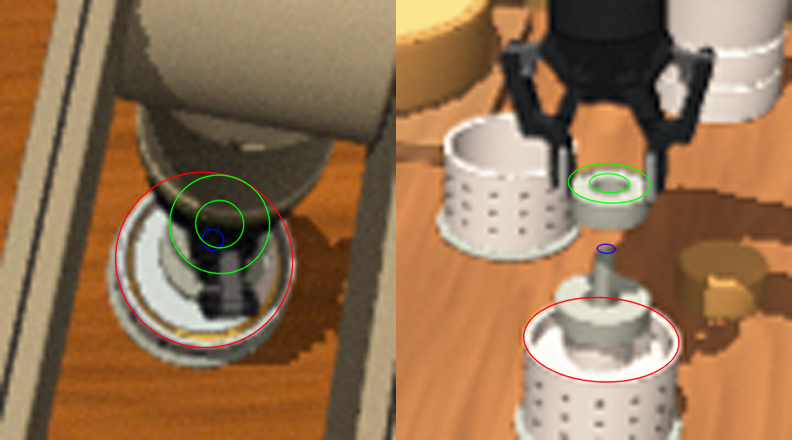

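```bash
python3 -m pendant '[[[0.04,0,0.1,0],[0.03,0,0.2,0],[0.02,0,0.3,0],[0.02,0,0.3,0],[0.02,0,0.3,0],[0.01,0,0.2,0],[0.01,0,0.1,0],[0,0,0,0],[0,0,0,0],[0,0,0,0]]]' 0
python3 g.py 454.5 -79 108 0
python3 look.py 28 454.5 -81 145 27
```

```text
time: 40.23
tool_pos: [453.7, -78.3, 134.5]
tcp_rot: [179.0, 3.3, -0.2]
ft_force: [0.0, 0.1, -2.2]
finger_gap: 48.9
pos [453.7 -78.3 134.5] rot [179.    3.3  -0.2] tilt 3.5 F [ 0.   0.1 -2.2] j [-15.  -8. 109.  -2.  82. -14.]
units total: [0.12 0.01 1.32] turn -0.04 dz1mm: [-0.058  0.018 -0.998]
```

View pics/c28.png

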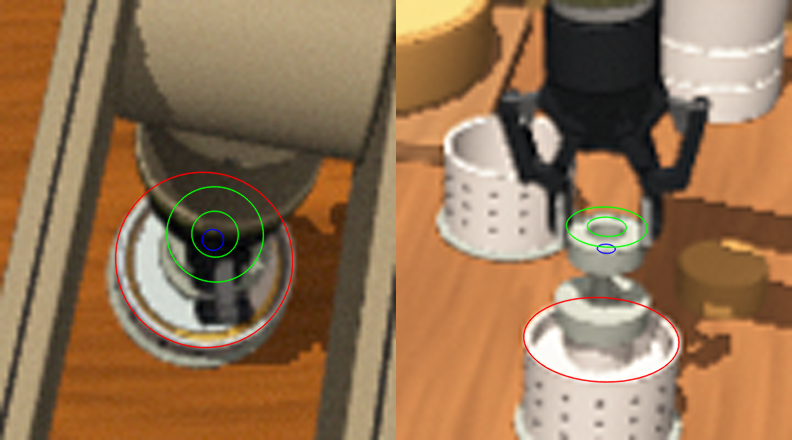

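```bash
python3 -m pendant '[[[0.02,0,0.1,0],[0.02,0,0.15,0],[0.02,0,0.2,0],[0.01,0,0.2,0],[0.01,0,0.15,0],[0.01,0,0.1,0],[0,0,0.05,0],[0,0,0,0],[0,0,0,0],[0,0,0,0]]]' 0
python3 g.py 454.5 -79 100 0
python3 look.py 29 454.5 -81 124 27
```

```text
time: 41.17
tool_pos: [455.1, -78.8, 114.0]
tcp_rot: [179.0, 3.2, -0.2]
ft_force: [0.3, 0.4, -1.9]
finger_gap: 48.6
pos [455.1 -78.8 114. ] rot [179.    3.2  -0.2] tilt 3.4 F [ 0.3  0.4 -1.9] j [-15.  -7. 110.  -2.  80. -14.]
units total: [ 0.01 -0.    0.7 ] turn -0.04 dz1mm: [-0.056  0.018 -0.998]
```

View pics/c29.png

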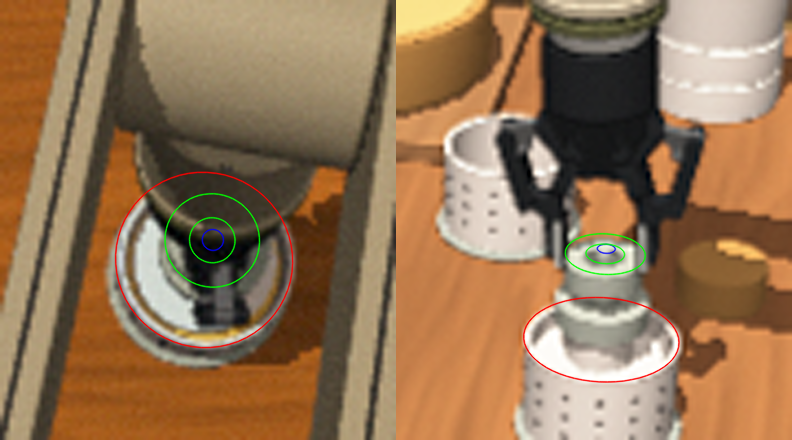

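```bash
python3 -m pendant '[[[0.01,0,0.08,0],[0.01,0,0.1,0],[0,0,0.12,0],[0.01,0,0.1,0],[0,0,0.05,0],[0,0,0.03,0],[0,0,0,0],[0,0,0,0],[0,0,0,0],[0,0,0,0]]]' 0
python3 -m pendant '[[[0,0,0.05,0],[0,0,0.05,0],[0,0,0.04,0],[0,0,0.04,0],[0,0,0.03,0],[0,0,0.02,0],[0,0,0,0],[0,0,0,0],[0,0,0,0],[0,0,0,0]]]' 0
python3 g.py 454.5 -79 100 0
```

```text
time: 42.1
tool_pos: [455.5, -79.1, 103.7]
tcp_rot: [178.9, 3.2, -0.2]
ft_force: [0.3, -0.8, -2.9]
finger_gap: 49.0
time: 42.93
tool_pos: [455.9, -79.2, 100.1]
tcp_rot: [178.9, 3.1, -0.2]
ft_force: [-0.8, 0.0, -0.6]
finger_gap: 49.1
pos [455.9 -79.2 100.1] rot [178.9   3.1  -0.2] tilt 3.3 F [-0.8  0.  -0.6] j [-15.  -6. 111.  -2.  78. -14.]
units total: [-0.07 -0.01  0.01] turn -0.04 dz1mm: [-0.054  0.019 -0.998]
```

Contact is at the expected height (100.1). A touch lower to confirm, then release.

```bash
python3 -m pendant '[[[0,0,0.03,0],[0,0,0.03,0],[0,0,0.03,0],[0,0,0,0],[0,0,0,0],[0,0,0,0],[0,0,0,0],[0,0,0,0],[0,0,0,0],[0,0,0,0]]]' 0
python3 -m pendant '[[[0,0,0,0],[0,0,0,0],[0,0,0,0],[0,0,0,0],[0,0,-0.1,0],[0,0,-0.2,0],[0,0,-0.4,0],[0,0,-0.5,0],[0,0,-0.6,0],[0,0,-0.6,0]]]' 1
python3 g.py 382.5 312.7 165 0
python3 look.py 30 454.5 -81 108 27
```

```text
time: 43.77
tool_pos: [456.2, -79.3, 100.1]
tcp_rot: [178.9, 3.0, -0.2]
ft_force: [-1.2, 1.0, -0.0]
finger_gap: 48.5
time: 44.6
tool_pos: [458.1, -78.3, 149.9]
tcp_rot: [178.9, 3.2, -0.2]
ft_force: [0.2, 0.1, -0.3]
finger_gap: 85.2
pos [458.1 -78.3 149.9] rot [178.9   3.2  -0.2] tilt 3.3 F [ 0.2  0.1 -0.3] j [-15.  -9. 108.  -2.  84. -14.]
units total: [ -3.88 -19.53  -0.91] turn -0.04 dz1mm: [-0.055  0.019 -0.998]
```

View pics/c30.png

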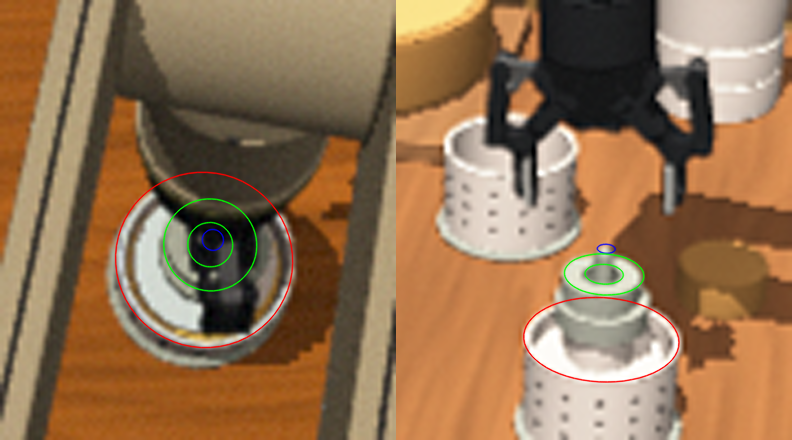

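```bash
python3 -m pendant '[[[0,-0.4,-0.5,0],[0,-0.9,-0.5,0],[0,-1,-0.2,0],[-0.1,-1,0,0],[-0.2,-1,0,0],[-0.2,-1,0,0],[-0.2,-1,0,0],[-0.2,-1,0,0],[-0.2,-1,0,0],[-0.2,-1,0,0]]]' 1
python3 -m pendant '[[[-0.2,-1,0,0],[-0.2,-1,0,0],[-0.2,-1,0,0],[-0.2,-1,0,0],[-0.2,-1,0,0],[-0.2,-1,0,0],[-0.2,-1,0.1,0],[-0.2,-0.7,0.2,0],[-0.1,-0.4,0.3,0],[0,-0.2,0.4,0]]]' 1
python3 g.py 382.5 312.7 -8 0
```

```text
time: 45.53
tool_pos: [434.6, 116.8, 179.0]
tcp_rot: [178.9, 2.8, -0.6]
ft_force: [0.1, -0.2, 0.3]
finger_gap: 85.6
time: 46.37
tool_pos: [394.1, 299.2, 161.4]
tcp_rot: [179.1, 2.7, -0.3]
ft_force: [0.1, 0.4, -0.7]
finger_gap: 85.2
pos [394.1 299.2 161.4] rot [179.1   2.7  -0.3] tilt 2.9 F [ 0.1  0.4 -0.7] j [ 31.  -4. 103.   1.  85.  31.]
units total: [-0.18 -0.81  8.48] turn -0.06 dz1mm: [-0.047  0.016 -0.999]
```

```bash
python3 -m pendant '[[[-0.15,-0.3,0.5,0],[-0.15,-0.25,0.7,0],[-0.05,-0.1,0.8,0],[0,0,0.8,0],[0.02,0,0.8,0],[0.02,0,0.8,0],[0.02,0,0.6,0],[0,0,0.4,0],[0,0,0.2,0],[0,0,0.05,0]]]' 1
python3 g.py 382.5 312.7 -8 0
```

```text
time: 47.2
tool_pos: [377.9, 306.6, 34.9]
tcp_rot: [178.7, 3.1, -0.5]
ft_force: [0.1, -0.5, 0.3]
finger_gap: 85.4
pos [377.9 306.6  34.9] rot [178.7   3.1  -0.5] tilt 3.4 F [ 0.1 -0.5  0.3] j [ 33.   3. 110.   1.  71.  33.]
units total: [ 0.34 -0.35  2.12] turn -0.11 dz1mm: [-0.054  0.022 -0.998]
```

```bash
python3 -m pendant '[[[0.12,-0.14,0,0],[0.08,-0.12,0,0],[0.05,-0.07,0.1,0],[0,0,0.3,0],[0.02,0,0.4,0],[0.02,0,0.4,0],[0.02,0,0.3,0],[0,0,0.2,0],[0,0,0.1,0],[0,0,0.05,0]]]' 1
python3 g.py 382.5 312.7 -8 0
python3 - <<'E'
from ov import *
im=snapshot("side")[:,:,::-1]
cv2.imwrite("pics/c31.png",ov(im,"side",[(382.5,312.7,21,20,(0,255,0))],(310,240,410,315),7))
E
```

```text
time: 48.03
tool_pos: [384.9, 314.1, -4.1]
tcp_rot: [178.9, 2.9, -0.5]
ft_force: [0.5, 1.0, 0.2]
finger_gap: 85.5
pos [384.9 314.1  -4.1] rot [178.9   2.9  -0.5] tilt 3.1 F [0.5 1.  0.2] j [ 33.   7. 109.   1.  66.  33.]
units total: [-0.11  0.07  0.2 ] turn -0.12 dz1mm: [-0.05   0.019 -0.999]
```

View pics/c31.png

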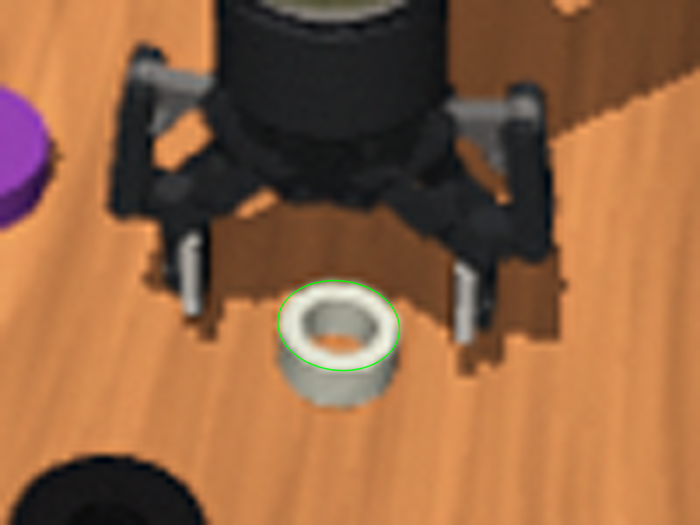

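```bash
python3 -m pendant '[[[-0.1,-0.04,0.06,0],[-0.06,-0.02,0.08,0],[0,0,0.06,0],[0,0,0.02,0],[0,0,0,0],[0,0,0,0],[0,0,0,0],[0,0,0,0],[0,0,0,0],[0,0,0,0]]]' 1
python3 g.py 382.5 312.7 -8 0
python3 -m pendant '[[[0,0,0,0],[0,0,0,0],[0,0,0,0],[0,0,0,0],[0,0,0,0],[0,0,0,0],[0,0,0,0],[0,0,0,0],[0,0,0,0],[0,0,0,0]]]' -0.3 60
python3 g.py 382.5 312.7 -8 0
```

```text
time: 48.92
tool_pos: [381.8, 315.9, -7.5]
tcp_rot: [178.9, 2.8, -0.5]
ft_force: [0.3, -0.0, -0.2]
finger_gap: 85.5
pos [381.8 315.9  -7.5] rot [178.9   2.8  -0.5] tilt 3.0 F [ 0.3 -0.  -0.2] j [ 33.   7. 110.   1.  66.  33.]
units total: [0.04 0.16 0.02] turn -0.11 dz1mm: [-0.049  0.018 -0.999]
time: 49.75
tool_pos: [382.3, 316.1, -6.7]
tcp_rot: [179.0, 2.8, -0.5]
ft_force: [0.2, 0.8, 1.4]
finger_gap: 38.0
pos [382.3 316.1  -6.7] rot [179.    2.8  -0.5] tilt 2.9 F [0.2 0.8 1.4] j [ 33.   7. 110.   1.  66.  33.]
units total: [0.01 0.17 0.07] turn -0.11 dz1mm: [-0.048  0.018 -0.999]
```

Gap 38 against 42 less the bias, so the small ring is gripped. I lift it.

```bash
python3 -m pendant '[[[0,0,-0.1,0],[0,0,-0.2,0],[0,0,-0.5,0],[0,0,-0.8,0],[0,0,-0.9,0],[0,0,-1,0],[0,0,-1,0],[0,0,-1,0],[0,0,-0.9,0],[0,0,-0.6,0]]]' -0.3
python3 g.py 454.5 -77.5 170 0
python3 - <<'E'
from ov import *
im=snapshot("side")[:,:,::-1]
cv2.imwrite("pics/c32.png",ov(im,"side",[],(310,180,410,315),4.2))
E
```

```text
time: 50.58
tool_pos: [385.7, 316.3, 139.4]
tcp_rot: [178.7, 3.2, -0.5]
ft_force: [0.1, 0.2, -1.3]
finger_gap: 37.8
pos [385.7 316.3 139.4] rot [178.7   3.2  -0.5] tilt 3.5 F [ 0.1  0.2 -1.3] j [ 33.  -2. 103.   1.  83.  33.]
units total: [ 3.53 19.69 -1.27] turn -0.12 dz1mm: [-0.056  0.023 -0.998]
```

View pics/c32.png

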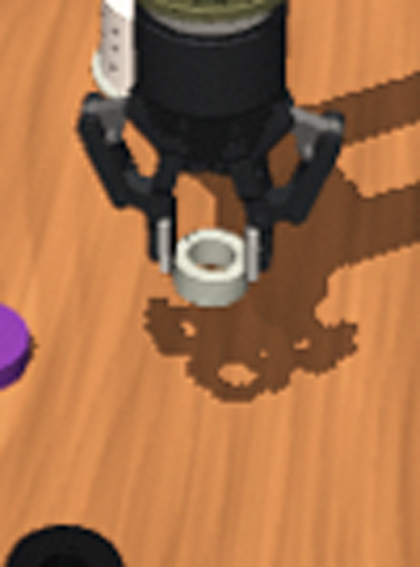

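```bash
python3 -m pendant '[[[0,0.4,-0.5,0],[0.1,0.8,-0.5,0],[0.2,1,-0.4,0],[0.2,1,-0.1,0],[0.2,1,-0.05,0],[0.2,1,-0.05,0],[0.2,1,-0.05,0],[0.2,1,-0.05,0],[0.2,1,-0.05,0],[0.2,1,-0.05,0]]]' -0.3
python3 -m pendant '[[[0.2,1,0,0],[0.2,1,0,0],[0.2,1,0,0],[0.2,1,0,0],[0.2,1,0,0],[0.15,1,0,0],[0.15,1,0,0],[0.1,0.8,0,0],[0,0.5,0,0],[0,0.2,0,0]]]' -0.3
python3 g.py 454.5 -77.5 170 0
```

```text
time: 51.47
tool_pos: [421.3, 129.8, 184.5]
tcp_rot: [179.0, 2.8, -0.1]
ft_force: [0.4, 0.4, -1.4]
finger_gap: 38.0
time: 52.3
tool_pos: [447.3, -51.5, 185.7]
tcp_rot: [179.0, 2.8, -0.3]
ft_force: [-0.1, -0.2, -1.3]
finger_gap: 38.0
pos [447.3 -51.5 185.7] rot [179.    2.8  -0.3] tilt 3.0 F [-0.1 -0.2 -1.3] j [-12. -13. 107.  -2.  88. -11.]
units total: [0.4  1.28 0.79] turn -0.06 dz1mm: [-0.049  0.018 -0.999]
```

```bash
python3 -m pendant '[[[0.1,0.3,0,0],[0.1,0.35,0.1,0],[0.1,0.3,0.15,0],[0.1,0.2,0.15,0],[0.05,0.05,0.1,0],[0,0,0,0],[0,0,0,0],[0,0,0,0],[0,0,0,0],[0,0,0,0]]]' -0.3
python3 g.py 454.5 -77.5 160 0
python3 look.py 33 454.5 -81 181 21
```

```text
time: 53.13
tool_pos: [455.9, -75.3, 173.6]
tcp_rot: [179.1, 2.9, -0.2]
ft_force: [0.3, -0.1, -1.2]
finger_gap: 38.1
pos [455.9 -75.3 173.6] rot [179.1   2.9  -0.2] tilt 3.0 F [ 0.3 -0.1 -1.2] j [-14. -10. 107.  -2.  86. -14.]
units total: [-0.04  0.1   0.69] turn -0.03 dz1mm: [-0.051  0.016 -0.999]
```

View pics/c33.png

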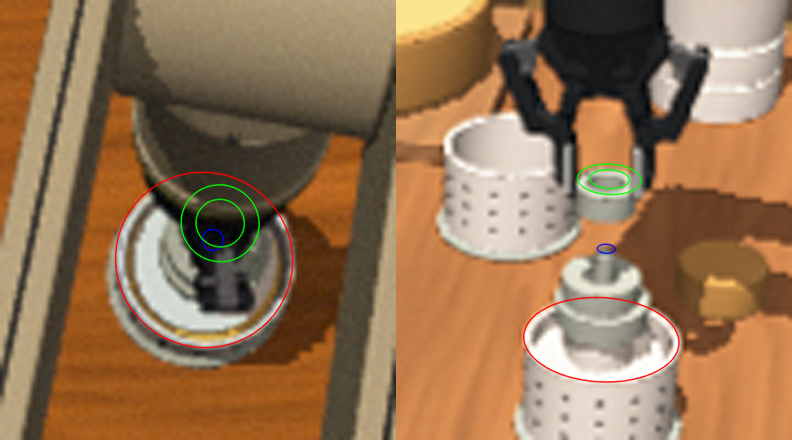

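```bash
python3 -m pendant '[[[-0.05,0.07,0.1,0],[0,0.05,0.2,0],[0.01,0,0.3,0],[0.01,0,0.3,0],[0.01,0,0.3,0],[0.01,0,0.2,0],[0.01,0,0.1,0],[0,0,0.05,0],[0,0,0,0],[0,0,0,0]]]' -0.3
python3 g.py 454.5 -77.5 121 0
python3 look.py 34 454.5 -81 145 21
```

```text
time: 54.07
tool_pos: [453.4, -78.3, 138.4]
tcp_rot: [179.1, 3.0, -0.2]
ft_force: [0.0, -0.6, -0.9]
finger_gap: 37.6
pos [453.4 -78.3 138.4] rot [179.1   3.   -0.2] tilt 3.1 F [ 0.  -0.6 -0.9] j [-15.  -9. 109.  -2.  82. -14.]
units total: [ 0.1  -0.05  0.87] turn -0.03 dz1mm: [-0.052  0.015 -0.999]
```

View pics/c34.png

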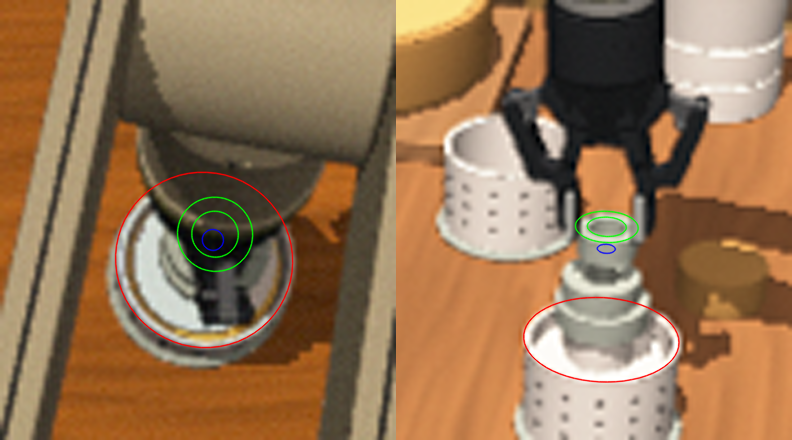

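```bash
python3 -m pendant '[[[0.03,-0.02,0.08,0],[0.03,0,0.1,0],[0.01,0,0.12,0],[0.01,0,0.12,0],[0,0,0.1,0],[0,0,0.06,0],[0,0,0.02,0],[0,0,0,0],[0,0,0,0],[0,0,0,0]]]' -0.3
python3 g.py 454.5 -77.5 121 0
python3 look.py 35 454.5 -81 131 21
```

```text
time: 55.0
tool_pos: [455.3, -78.2, 126.0]
tcp_rot: [179.1, 2.9, -0.1]
ft_force: [0.1, -0.2, -1.7]
finger_gap: 37.6
pos [455.3 -78.2 126. ] rot [ 1.791e+02  2.900e+00 -1.000e-01] tilt 3.0 F [ 0.1 -0.2 -1.7] j [-15.  -8. 110.  -2.  81. -14.]
units total: [-0.03 -0.04  0.25] turn -0.03 dz1mm: [-0.05   0.016 -0.999]
```

View pics/c35.png

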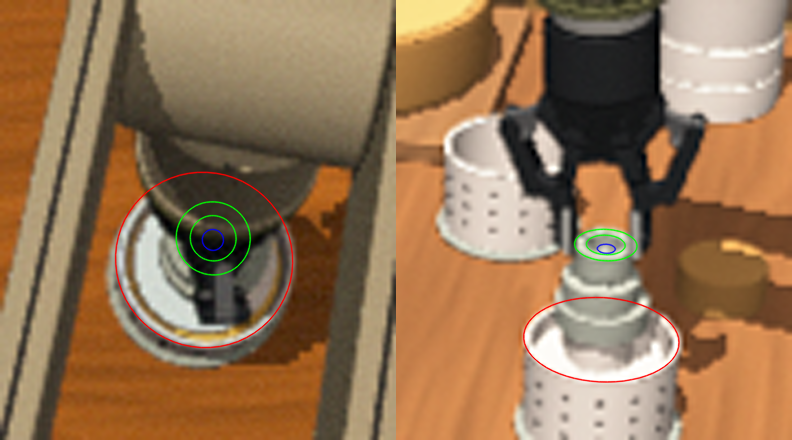

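```bash
python3 -m pendant '[[[0,0,0.05,0],[0,0,0.05,0],[0,0,0.05,0],[0,0,0.03,0],[0,0,0.03,0],[0,0,0.02,0],[0,0,0,0],[0,0,0,0],[0,0,0,0],[0,0,0,0]]]' -0.3
python3 -m pendant '[[[0,0,0.03,0],[0,0,0.04,0],[0,0,0.04,0],[0,0,0.02,0],[0,0,0,0],[0,0,0,0],[0,0,0,0],[0,0,0,0],[0,0,0,0],[0,0,0,0]]]' -0.3
python3 g.py 454.5 -77.5 121 0
```

```text
time: 55.93
tool_pos: [455.4, -78.3, 121.4]
tcp_rot: [179.1, 2.8, -0.1]
ft_force: [0.5, 0.0, -1.3]
finger_gap: 38.0
time: 56.77
tool_pos: [455.7, -78.3, 121.3]
tcp_rot: [179.1, 2.8, -0.1]
ft_force: [-0.6, 0.6, -0.0]
finger_gap: 38.0
pos [455.7 -78.3 121.3] rot [ 1.791e+02  2.800e+00 -1.000e-01] tilt 2.9 F [-0.6  0.6 -0. ] j [-15.  -8. 110.  -2.  80. -14.]
units total: [-0.06 -0.04  0.02] turn -0.03 dz1mm: [-0.049  0.016 -0.999]
```

Seated: z stopped at 121.3 and the load came off. I release and withdraw.

```bash
python3 -m pendant '[[[0,0,0,0],[0,0,0,0],[0,0,0,0],[0,0,0,0],[0,0,-0.1,0],[0,0,-0.2,0],[0,0,-0.4,0],[0,0,-0.6,0],[0,0,-0.7,0],[0,0,-0.7,0]]]' 1
python3 -m pendant '[[[0,-0.3,-0.5,0],[0,-0.8,-0.5,0],[0,-1,-0.2,0],[0,-1,0,0],[0,-1,0,0],[0,-1,0,0],[0,-1,0,0],[0,-1,0,0],[0,-0.7,0,0],[0,-0.3,0,0]]]' 1
python3 -m pendant '[[[0,-0.3,-0.02,0],[0,-0.6,0,0],[0,-0.5,0,0],[0,-0.3,0,0],[0,0,0,0],[0,0,0,0],[0,0,0,0],[0,0,0,0],[0,0,0,0],[0,0,0,0]]]' 1
python3 look.py 36 454.5 -81 128 21
```

```text
time: 57.6
tool_pos: [456.7, -77.1, 176.7]
tcp_rot: [179.1, 3.0, -0.1]
ft_force: [0.7, -0.3, 0.0]
finger_gap: 85.5
time: 58.43
tool_pos: [463.7, 93.7, 216.5]
tcp_rot: [179.1, 1.9, -0.4]
ft_force: [-0.5, -0.1, -0.7]
finger_gap: 85.0
time: 59.27
tool_pos: [464.6, 128.9, 219.1]
tcp_rot: [179.0, 1.8, -0.4]
ft_force: [0.5, 0.8, 0.2]
finger_gap: 85.6
```

View pics/c36.png

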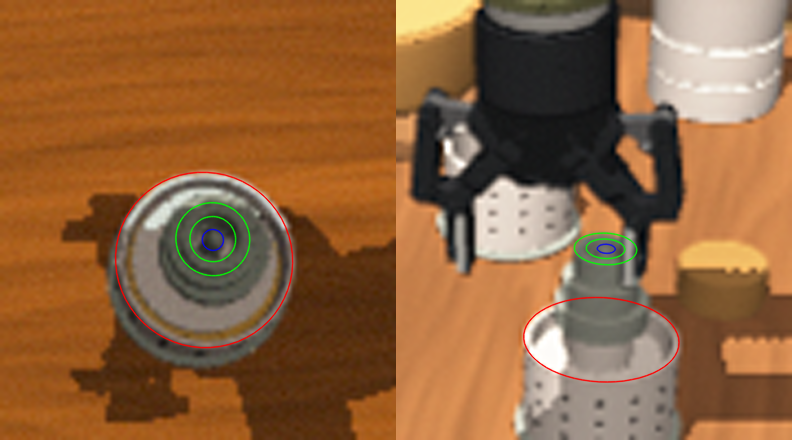

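View pics/top36.png

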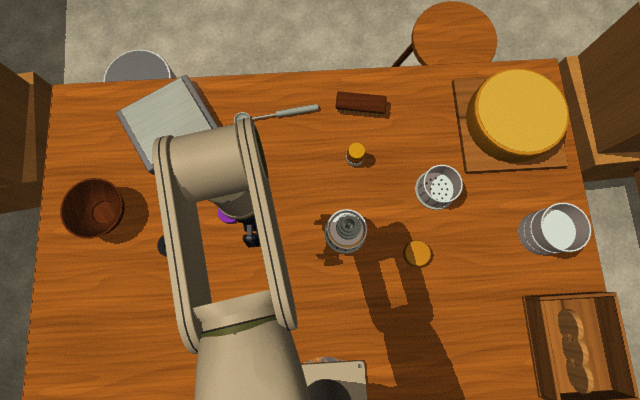

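View pics/side36.png

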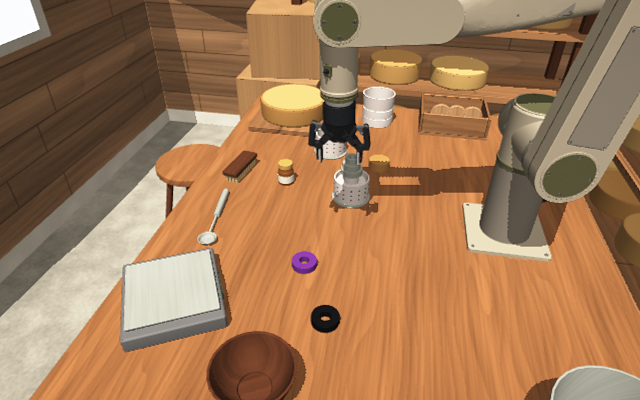

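The stack is in place: the small ring's top matches the 148 mm circle, and the rings sit inside each other as expected. The jar (356,153) and little cheese (418,253) show no shift, purple and black are still where they were, and the gripper is clear. I hand it in.

```bash
python3 - <<'E'
from bench import *
s=sense(); print(s["time"],s["ft_force"].round(1)); print(hand_in())
E
```

```text
59.3667 [-0.5 -0.   0.1]
the job is handed in; nothing more can be done
None
```

The job is handed in at 59.4 s of the 115 s allowed. The follower sits post up on the cheese in the filled mould. The three steel rings are threaded over its post: large, then middle, then small.

**Last checks:**
- **Seating:** each ring was lowered until its weight came off the wrist, within about 1 mm of the expected height, then released. In the last pictures their circles match undersides at 88, 108 and 128 mm.
- **Surroundings:** the jar, the little cheese, and the purple and black look-alikes show no movement in the last pictures. The gripper is clear of everything.
- **Limits:** wrist force read at most about 5 N at the end of each move; I did not log it within moves. Nothing fell.

**What failed or disagreed:**
- **Large ring grasp:** the first two tries closed over the top of the ring, because the fingertips stood about 9 mm or more higher than the TCP reading implied. The ring showed no shift, and the third, lower grasp held.
- **Gap reading:** the measured finger gap ran about 3 to 5 mm below the true widths.
- **Tool tilt:** the tool leaned 2 to 3.5 degrees throughout. All pieces still settled flat when released, as far as the pictures show.
- **Follower position:** it sits about 2 mm off centre in the mould.

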